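# Press a model hull square into the free corner of a gluing jig

### The arm

A 6-joint arm with a two-finger parallel gripper is mounted at the origin on the work surface. World frame = base frame: x ahead of the robot, y to its left, z up, the work surface at z = 0. Lengths are in mm, angles in rad, forces in N, time in s.
With the tool pointing down it reaches from about 300 to 950 mm from the base axis. Payload 3.1 kg.
Tool frame: the origin (TCP) lies midway between the tips of the shut fingers; the grasp point (between the pads) lies 19 mm behind it; x points along the fingers, y is the direction in which the jaws open and shut, and the axes are right-handed (so a half turn about x gives the same grasp; the last joint's range is limited). The gripper opens to 85 mm and grips with 20 to 120 N. Pads are 22 mm wide; open, the fingers measure 114 mm over their backs; the gripper's body (76 mm by 85 mm) begins 54 mm behind the grasp point. The pads swing forward as they close: fully open they stand 13 mm farther back than shut.
Start: joints at [-1.343, 0.308, 1.634, -0, 1.2, -0.07], TCP at [183.359, -597.504, 194.172] pointing down, gripper open.
Joint ranges: [-3.06, 3.06], [-0.79, 1.96], [0.05, 2.63], [-1.19, 4.34], [0.05, 2.64], [-2.94, 2.94]. Speed limits (rad/s): [2.79, 2.79, 3.14, 3.14, 3.14, 3.14].

### API

Orientations are given as a 3x3 rotation matrix whose columns are the frame's x, y, z axes.
In Python, from plant import env, grab_frame gives the robot as it stands.
- The arm moves only by the shell command python3 -m inch 'ROWS' [FORCE]. ROWS is JSON, a list of rows, each an object of numbers: "tx", "ty", "tz": the shift along the tool's x, y, z in mm; "wx", "wy", "wz": the turn, a rotation vector about the tool's x, y, z in degrees; "gripper": the finger opening in mm, from 0 to 85.4. A call has 1 to 20 rows; each row shifts and turns the commanded pose from where the row before left it, along the tool's axes as they then stand; what a row does not reach is not made up. A row lasts 1/12 s, in which the tool goes at most 41.7 mm and 7.16 degrees, less where a joint would pass 70% of its speed; a pose out of reach is approached as far as the arm can. A call with a gripper value outside its range is refused whole. The fingers move at their own pace and stop on an object; FORCE is the grip in N (left out, the last holds). Time passes only in rows, so rows that do not move let the fingers close. It gives the time, the measured TCP pose, the force and the opening at its end, in the units of the state.
- env.get_state(): the state, without advancing time (a new reading comes with each control period).
- grab_frame(name): name is "scene" or "side" or "wrist"; returns a dict with "image" (384x512x3 uint8, red, green, blue), "fov_y" (degrees; the focal length in pixels is half the picture's height over the tangent of half this angle, whatever the lens; pixels are square), "cx", "cy" (the principal point, pixels), "R" (3x3) and "t" (3): a world point X has camera coordinates R X + t; the wrist camera has in their place "mount" (4x4, takes a point from camera to tool coordinates, whose origin is the TCP and whose axes are the tool frame's). Camera axes: x right, y down, z forward; pixel columns grow to the right and rows downward; lengths in mm; the calibration is good to about 2 mm. A picture is of the moment at which its call begins: read the wrist's pose just before it. There is no depth.
- env.hand_in(): hands the job in, once; it reports no verdict.
The state is a dict: "clock": time; "q": joint angles; "joint_velocities": joint speeds; "effort": joint torques, N m; "eef_pos": TCP position; "tool_rot": TCP orientation; "ft_force": force on the tool from outside, world axes, zero at the start; "ft_torque": the same for the moment, N m; "opening": opening from 0.0 (shut) to 1.0 (fully open).
Only numpy, scipy, OpenCV 4.12 (cv2) and the standard library are available. Lean on these libraries where they do the work, as an engineer would, in place of code of your own. Each camera call takes 0.05 s, during which the arm holds its last target.

### The job

The olive-green model hull has just been cemented together and must set square in the gluing jig. Stand it upright on the jig's plate in whichever of the two back corners is free, one long side flat against the back fence and an end flat against the end fence, without ramming it, and finish while still holding it there, pressed firmly against both fences at once. Leave the sand-coloured hull that is drying under its brass weight in the other corner, and everything else on the bench, where it is.

Things in the scene. Friction and masses are not known exactly. Their poses are not given: they have to be found in the camera images.
- hull_mid (a point): Centre of the olive-green model hull, 28 mm above its underside. 60 mm in its x, 110 in y, 56 tall, 0.25 kg, z up. Up to 26 mm it is a plain box 60 x 110 with flat sides and ends; 26 to 30 mm a deck 54 x 96; 30 to 56 mm a centred flat-sided superstructure 36 (x) by 56 (y), easy to grip from above. Either way round will do. Slides easily on the jig (friction about 0.3). Starts loose, upright, left of the jig.
- jig: Gluing jig fixed to the bench: steel plate 6 mm thick, 150 deep (x) by 316 wide (y); origin under its centre, on the bench; x points to the back fence, away from the robot. Fences 12 mm thick rise 24 mm above the plate: back fence, inner face at x = +60 mm; end fences, inner faces at y = +140 and -140, from x = -36 to +54 (6 mm relief gap at the corners). Robot side open. Turned up to 0.2 rad.
- fence_back: The jig's aluminium back fence; same origin and axes as the jig. Its working face looks to -x and lies at x = +60 mm, from 6 to 30 mm above the bench.
- fence_left: The jig's left end fence (jig +y); same origin and axes as the jig. Its working face looks to -y, at y = +140 mm.
- fence_right: The jig's right end fence (jig -y); same origin and axes as the jig. Its working face looks to +y, at y = -140 mm.
- corner_left (a point): Point on the plate's top where the planes of the back fence's and the left end fence's working faces meet (jig x = +60, y = +140 mm, 6 mm above the bench).
- corner_right (a point): The same for the right end fence (jig x = +60, y = -140 mm).
- tub: Sand-coloured lower hull drying in the jig's left or right corner (it differs; the other corner is free, with only a flat slip of waxed paper on the plate). 60 mm (x) by 110 (y), 30 tall; origin at the centre of its underside, z up. Loose, and must not be shifted.
- weight: Brass weight with a small knob standing on the sand-coloured hull, 34 mm across, 36 mm tall, so its top is 72 mm above the bench; origin at the centre of its underside. Leave it.
- jar_green: Olive paint jar, 38 mm across, 43 mm tall, black lid; origin at the centre of its underside. A bystander.
- jar_sand: Sand-coloured paint jar, 38 mm across, 43 mm tall, black lid; origin at the centre of its underside. A bystander.
- jar_grey: Dark grey paint jar, 38 mm across, 43 mm tall, black lid; origin at the centre of its underside. A bystander.
- brush_grip (a point): Middle of a fine paint brush with a red handle, 175 mm long and 8 mm thick, lying on the bench right of the jig. A bystander.
- sander: Cork sanding block, 36 x 85 mm, 20 mm tall, right of the jig; origin at the centre of its underside. A bystander.
There are look-alikes about, which are no part of the job. What is shaped like the part that bears hull_mid but pink is not meant. There is more than one size of the tub; the one meant has the size given above.

How it is judged:
By the outcome, as a careful person would: the job done as asked, in the order asked, and still so for the second after the job is handed in, while the arm keeps its last pose, push and grip.
It also fails if it takes over 48 s, if anything falls off the work surface, if the arm or the gripper's body presses on something with over 40 N, if the wrist force passes 120 N, or if a joint passes its speed limit or range.

## Working session

There is one attempt and no reset: what is moved stays moved. The work goes in short steps, Python scripts to look and compute and a shell command to move; the robot and the scene stay as the last step left them, time stands still between calls to the robot, and variables do not carry over. Pictures are saved under pics/ and viewed, and the job is handed in when it is done.

```bash
ls; mkdir -p pics
cat > h.py <<'E'
import numpy as np, cv2
from plant import env, grab_frame
def save(n,f):
    cv2.imwrite('pics/'+f,cv2.cvtColor(n['image'],cv2.COLOR_RGB2BGR))
E
python3 - <<'E'
from h import *
import pickle
s=env.get_state(); print(s)
d={}
for n in ['scene','side','wrist']:
    f=grab_frame(n); d[n]=f; save(f,n+'0.png'); print(n,{k:v for k,v in f.items() if k!='image'})
pickle.dump(d,open('f0.pkl','wb'))
E
```

```text
pics
{'clock': 0.0, 'q': array([-1.34265728e+00,  3.08993184e-01,  1.63518515e+00, -5.50193380e-05,
        1.19968900e+00, -6.96924866e-02]), 'joint_velocities': array([ 7.88103680e-04,  1.64067480e-07,  2.04342097e-03, -1.45609425e-04,
        3.30436167e-04, -8.94039203e-04]), 'effort': array([-1.48761952e-03, -4.15259600e+01, -2.76664531e+01, -6.64732397e-05,
        1.02134494e-02, -5.36290585e-06]), 'eef_pos': array([ 183.16159861, -596.61642878,  192.95519259]), 'tool_rot': array([[-5.64397626e-04,  2.93466387e-01, -9.55969226e-01],
       [ 2.20413913e-03, -9.55966691e-01, -2.93466910e-01],
       [-9.99997412e-01, -2.27272121e-03, -1.07295416e-04]]), 'ft_force': array([-0.19407512,  0.14368481, -0.42792755]), 'ft_torque': array([-0.017814  ,  0.00045786,  0.01674529]), 'opening': 0.9974334315142938}
scene {'fov_y': 46.90435574084712, 'cx': 256.2755642577783, 'cy': 197.29594235022103, 'R': array([[-0.86714395,  0.49764955, -0.0201566 ],
       [ 0.31317293,  0.51333468, -0.79900577],
       [-0.38727778, -0.69916553, -0.60098543]]), 't': array([ 447.14077205, -132.22234977, 1531.97276199])}
side {'fov_y': 51.18249586930393, 'cx': 254.4805114607166, 'cy': 192.21432774422505, 'R': array([[ 0.95788832, -0.28627784, -0.02224798],
       [-0.1703854 , -0.50432269, -0.8465385 ],
       [ 0.23112505,  0.81468007, -0.53186238]]), 't': array([-490.77042355,  151.49350643,  995.95956639])}
wrist {'fov_y': 60.08811327169276, 'cx': 257.5430965463113, 'cy': 190.5421273216622, 'mount': array([[-3.89429236e-04, -3.23365076e-01,  9.46274208e-01,
        -1.79534777e+02],
       [ 9.99999617e-01,  6.15965945e-04,  6.22030017e-04,
         8.70596930e-02],
       [-7.84015470e-04,  9.46274087e-01,  3.23364712e-01,
        -8.37148506e+01],
       [ 0.00000000e+00,  0.00000000e+00,  0.00000000e+00,
         1.00000000e+00]])}
```

View pics/scene0.png

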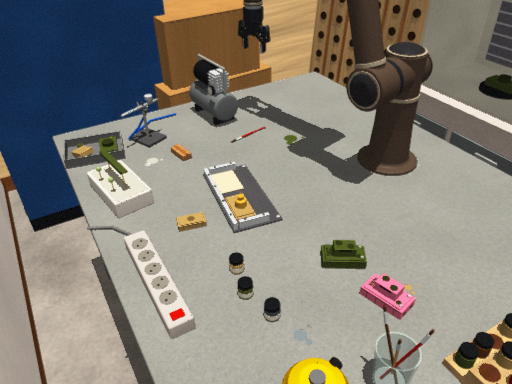

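View pics/side0.png

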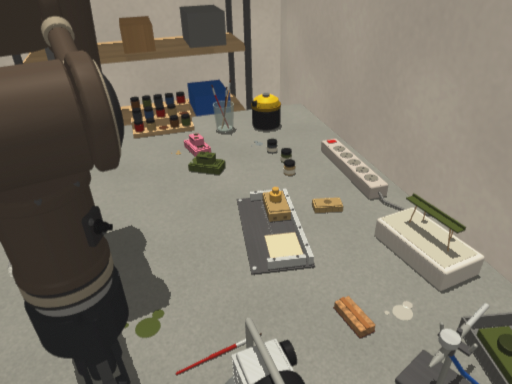

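View pics/wrist0.png

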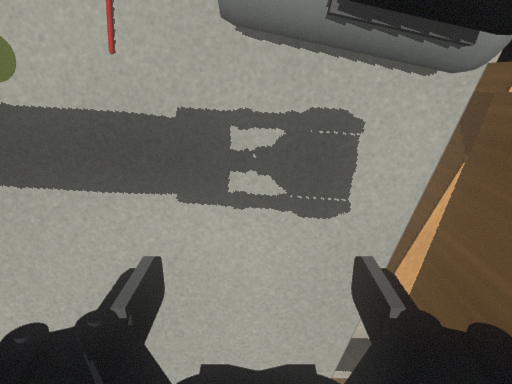

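The scene view shows the olive hull at (343,254), the pink look-alike at (388,294), the weighted tub in the jig at (240,205), and the smaller sand block loose at (191,221). The free right corner, with the paper slip, is at (228,180). I'll enlarge these to confirm them and read points.

Run:
```python
import pickle,cv2
d=pickle.load(open('f0.pkl','rb'))
def crop(n,x0,y0,w,h,k,f):
    im=cv2.cvtColor(d[n]['image'],cv2.COLOR_RGB2BGR)[y0:y0+h,x0:x0+w]
    im=cv2.resize(im,None,fx=k,fy=k,interpolation=cv2.INTER_CUBIC)
    for x in range((x0+9)//10*10,x0+w,10):
        cv2.line(im,((x-x0)*k,0),((x-x0)*k,6 if x%50 else 16),(0,0,255),1); 
        if x%20==0: cv2.putText(im,str(x),((x-x0)*k,26),0,.4,(0,0,255),1)
    for y in range((y0+9)//10*10,y0+h,10):
        cv2.line(im,(0,(y-y0)*k),(6,(y-y0)*k),(0,0,255),1); 
        if y%20==0: cv2.putText(im,str(y),(8,(y-y0)*k+4),0,.4,(0,0,255),1)
    cv2.imwrite('pics/'+f,im)
crop('scene',310,230,110,90,7,'c1.png')
crop('scene',195,155,95,80,8,'c2.png')
crop('side',180,130,60,50,12,'c3.png')
crop('side',230,180,90,95,6,'c4.png')
```

```text
(no output)
```

View pics/c1.png

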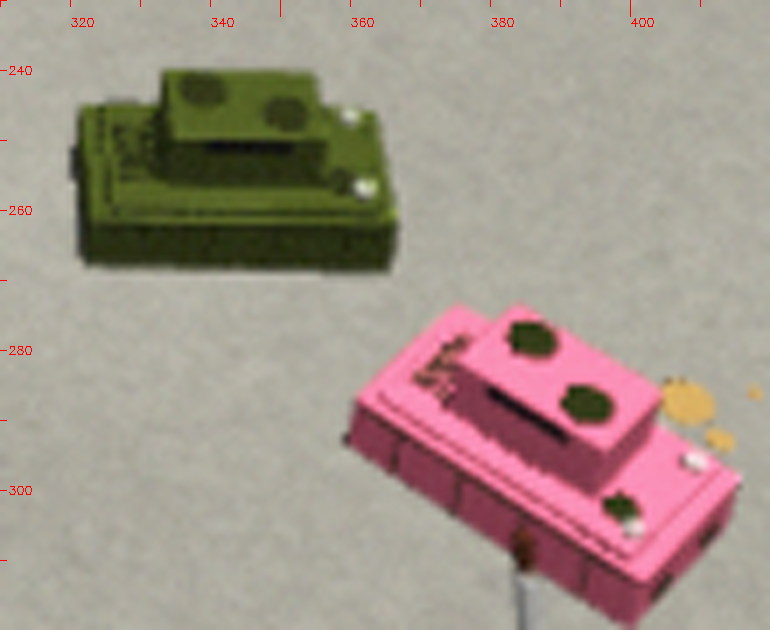

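View pics/c2.png

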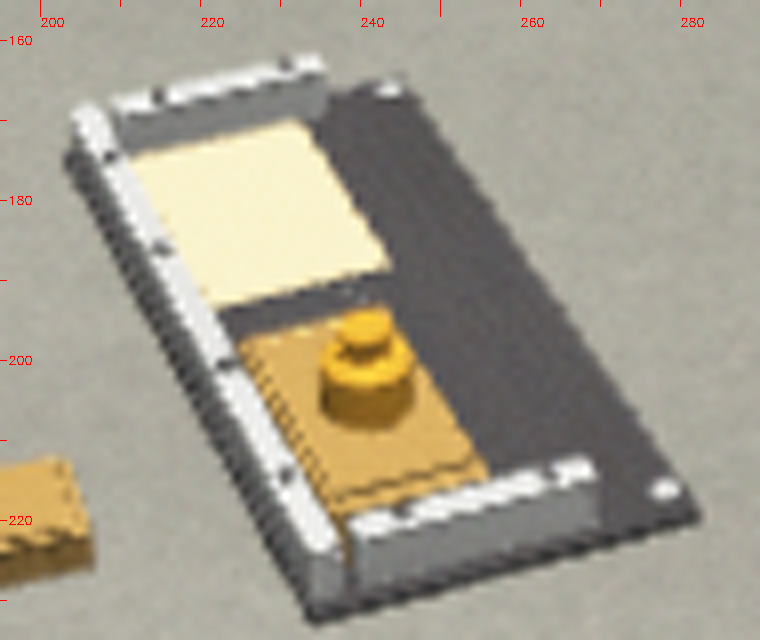

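View pics/c3.png

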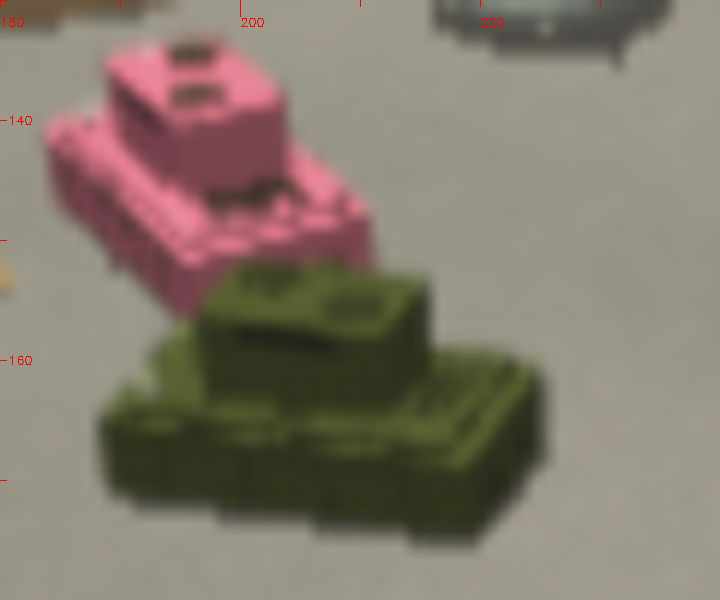

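View pics/c4.png

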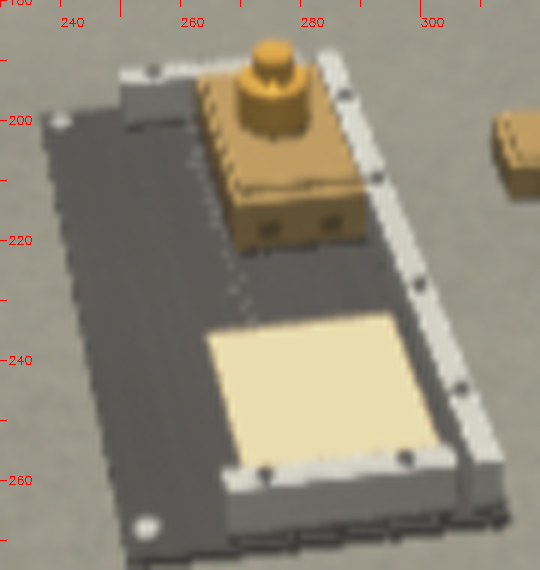

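```bash
cat >> h.py <<'E'
def proj(f,X,R=None,t=None):
    R=f['R'] if R is None else R; t=f['t'] if t is None else t
    c=np.atleast_2d(X)@R.T+t; F=192/np.tan(np.radians(f['fov_y']/2))
    return c[:,:2]/c[:,2:]*F+[f['cx'],f['cy']]
def place(p,L):
    L=np.atleast_2d(np.array(L,float)); c,s=np.cos(p[2]),np.sin(p[2])
    return np.c_[p[0]+c*L[:,0]-s*L[:,1],p[1]+s*L[:,0]+c*L[:,1],L[:,2]]
def fit(obs,p0,fr):
    from scipy.optimize import least_squares
    g=lambda p:np.concatenate([(proj(fr[n],place(p,l))-uv).ravel() for n,l,uv in obs])
    r=least_squares(g,p0,loss='soft_l1'); return r.x,r.fun.reshape(-1,2)
E
cat > m.py <<'E'
from h import *
import pickle
d=pickle.load(open('f0.pkl','rb'))
S=lambda l,u,v:('scene',l,(195+u/8-.4,155+v/8-.4))
D=lambda l,u,v:('side',l,(230+u/6-.4,180+v/6-.4))
J=[S((-75,158,6),700,518),S((-75,-158,6),410,75),S((54,152,30),358,538),S((-36,152,30),597,478),S((-36,140,30),588,458),
S((54,-140,30),118,117),S((-36,-140,30),328,75),S((-36,-152,30),320,52),S((54,-152,30),108,97),
D((-75,158,6),40,115),D((-75,-158,6),125,560),D((-36,-152,30),222,492),D((54,-152,30),458,470),D((-36,-140,30),222,470),D((54,-140,30),456,446),D((-36,140,30),120,83),D((-36,152,30),120,68)]
for sub in (J,[o for o in J if o[0]=='scene'],[o for o in J if o[0]=='side']):
    p,r=fit(sub,[550,0,0],d); print('jig',p.round(3),np.abs(r).max(0).round(2)); 
S=lambda l,u,v:('scene',l,(310+u/7-.4,230+v/7-.4))
D=lambda l,u,v:('side',l,(180+u/12-.45,130+v/12-.45))
# scene front (image bottom) = camera side. camera looks to -x,-y; 
H=[]
for a,(u,v) in zip([(18,28),(18,-28),(-18,-28),(-18,28)],[(162,70),(318,72),(328,138),(170,138)]): H.append(('scene',a,56,u,v))
import itertools
for a,(u,v) in zip([(30,55),(30,-55)],[(82,268),(388,270)]): pass
C=np.array(d['scene']['R']); print('cam',-C.T@d['scene']['t'],-d['side']['R'].T@d['side']['t'])
best=None
for k in (1,-1):
  # local: long axis y; scene image-left end = +y*k ; near-camera side = x sign +
  for sx in (1,-1):
    o=[]
    for xx,yy,z,u,v in [(-1,1,56,162,70),(-1,-1,56,318,72),(1,-1,56,328,138),(1,1,56,170,138)]: o.append(S((18*xx*sx,28*yy*k,z),u,v))
    o+=[S((30*sx,55*k,0),82,268),S((30*sx,-55*k,0),388,270),S((30*sx,55*k,26),80,222),S((30*sx,-55*k,26),397,222),S((-30*sx,55*k,26),82,106)]
    # side view: image right end = scene left end
    for xx,yy,u,v in [(-1,1,395,330),(-1,-1,200,312),(1,-1,240,262),(1,1,432,275)]: o.append(D((18*xx*sx,28*yy*k,56),u,v))
    o+=[D((-30*sx,55*k,0),475,545),D((-30*sx,-55*k,0),110,490)]
    for y0 in (0,1.57,-1.57,3.1):
        p,r=fit(o,[400,350,y0],d); c=np.abs(r).sum()
        if best is None or c<best[0]: best=(c,p,r,sx,k,o)
print('hull',best[1].round(3),np.abs(best[2]).max(0),best[3:5])
for n in('scene','side'):
    p,r=fit([q for q in best[5] if q[0]==n],best[1],d); print(n,p.round(3))
E
python3 m.py
```

```text
jig [ 5.33458e+02 -7.60210e+01 -1.47000e-01] [1.65 1.17]
jig [ 5.3216e+02 -7.3954e+01 -1.5200e-01] [0.75 0.75]
jig [ 5.34457e+02 -7.77610e+01 -1.48000e-01] [1.01 0.76]
cam [1022.44288965  916.45745535  824.05972672] [ 265.72433108 -875.48349382  647.0398604 ]
hull [437.22  308.845   1.007] [1.09853401 0.95737467] (1, -1)
scene [436.337 308.781   1.001]
side [438.745 308.374   1.005]
```

Run:
```python
from h import *
import pickle
d=pickle.load(open('f0.pkl','rb'))
def gnd(n,u,v,z=0):
    f=d[n];F=192/np.tan(np.radians(f['fov_y']/2));r=f['R'].T@np.array([(u-f['cx'])/F,(v-f['cy'])/F,1]);c=-f['R'].T@f['t'];return (c+r*(z-c[2])/r[2]).round()
for u,v in[(232,120),(195,100),(240,108)]:print(gnd('scene',u,v))
for u,v in[(200,58)]:
  for z in(100,150,200):print(gnd('scene',u,v,z))
p=np.array([436.8,308.8,1.003]); J=np.array([533.3,-75.9,-.150])
print('target',place(J,[30,-85,6]),place(J,[15,-70,6]))
```

```text
[ 316. -544.    0.]
[ 367. -802.    0.]
[ 237. -625.    0.]
[  239. -1012.   100.]
[ 293. -879.  150.]
[ 347. -746.  200.]
target [[ 550.26089108 -164.4286856     6.        ]] [[ 537.6708969  -147.35554744    6.        ]]
```

```bash
python3 -m inch '[{"ty":-33,"tx":-5},{"ty":-33,"tx":-5},{"ty":-33,"tx":-5},{"ty":-33,"tx":-5},{"ty":-33,"tx":-5},{"ty":-33,"tx":-5},{"tz":-38},{"tz":-38},{"tz":-38},{"tz":-38},{"ty":-33,"tz":-20},{"ty":-33,"tz":-20},{"ty":-33,"tz":-20},{"ty":-33,"tz":-20},{"ty":-33,"tz":-20},{"ty":-33,"tz":-20},{"ty":-33,"tz":-20},{"ty":-33,"tz":-20},{"ty":-33,"tz":-20},{"ty":-33,"tz":-20}]' 60
```

```text
schema error: expected keys tx, ty, tz, wx, wy, wz, gripper
```

```bash
python3 -m inch '[{"ty":-33,"tz":-18,"wx":-7},{"wx":-7},{"wx":-7},{"wx":-7},{"wx":-7},{"wx":-7},{"wx":-7},{"wx":-7},{"wx":-7},{"wx":-7},{"wx":-7},{"wx":-7},{"wx":-7},{"wx":-7},{"wx":-7},{"wx":-7},{"wx":-7},{"wx":-7},{"wx":-4.4},{}]'
```

```text
schema error: expected keys tx, ty, tz, wx, wy, wz, gripper
```

Every row needs all the keys, and both calls were refused whole. I'll resend them with full rows.

```bash
python3 -m inch '[{"tx":-5,"ty":-33,"tz":0,"wx":0,"wy":0,"wz":0,"gripper":85},{"tx":-5,"ty":-33,"tz":0,"wx":0,"wy":0,"wz":0,"gripper":85},{"tx":-5,"ty":-33,"tz":0,"wx":0,"wy":0,"wz":0,"gripper":85},{"tx":-5,"ty":-33,"tz":0,"wx":0,"wy":0,"wz":0,"gripper":85},{"tx":-5,"ty":-33,"tz":0,"wx":0,"wy":0,"wz":0,"gripper":85},{"tx":-5,"ty":-33,"tz":0,"wx":0,"wy":0,"wz":0,"gripper":85},{"tx":0,"ty":0,"tz":-38,"wx":0,"wy":0,"wz":0,"gripper":85},{"tx":0,"ty":0,"tz":-38,"wx":0,"wy":0,"wz":0,"gripper":85},{"tx":0,"ty":0,"tz":-38,"wx":0,"wy":0,"wz":0,"gripper":85},{"tx":0,"ty":0,"tz":-38,"wx":0,"wy":0,"wz":0,"gripper":85},{"tx":0,"ty":-33,"tz":-20,"wx":0,"wy":0,"wz":0,"gripper":85},{"tx":0,"ty":-33,"tz":-20,"wx":0,"wy":0,"wz":0,"gripper":85},{"tx":0,"ty":-33,"tz":-20,"wx":0,"wy":0,"wz":0,"gripper":85},{"tx":0,"ty":-33,"tz":-20,"wx":0,"wy":0,"wz":0,"gripper":85},{"tx":0,"ty":-33,"tz":-20,"wx":0,"wy":0,"wz":0,"gripper":85},{"tx":0,"ty":-33,"tz":-20,"wx":0,"wy":0,"wz":0,"gripper":85},{"tx":0,"ty":-33,"tz":-20,"wx":0,"wy":0,"wz":0,"gripper":85},{"tx":0,"ty":-33,"tz":-20,"wx":0,"wy":0,"wz":0,"gripper":85},{"tx":0,"ty":-33,"tz":-20,"wx":0,"wy":0,"wz":0,"gripper":85},{"tx":0,"ty":-33,"tz":-20,"wx":0,"wy":0,"wz":0,"gripper":85}]' 60
```

```text
clock: 1.82
eef_pos: [364.8, 12.4, 224.3]
tool_rot: [[0.001, 0.293, -0.956], [-0.0, -0.956, -0.293], [-1.0, 0.0, -0.001]]
ft_force: [1.1, -0.2, -0.5]
opening: 0.996
```

```bash
python3 -m inch '[{"tx":0,"ty":-33,"tz":-19.5,"wx":0,"wy":0,"wz":0,"gripper":85},{"tx":0,"ty":-33,"tz":-19.5,"wx":0,"wy":0,"wz":0,"gripper":85},{"tx":0,"ty":-33,"tz":-19.5,"wx":0,"wy":0,"wz":0,"gripper":85},{"tx":0,"ty":-33,"tz":-19.5,"wx":0,"wy":0,"wz":0,"gripper":85},{"tx":0,"ty":-33,"tz":-19.5,"wx":0,"wy":0,"wz":0,"gripper":85},{"tx":0,"ty":-33,"tz":-19.5,"wx":0,"wy":0,"wz":0,"gripper":85},{"tx":0,"ty":-33,"tz":-19.5,"wx":0,"wy":0,"wz":0,"gripper":85},{"tx":0,"ty":-33,"tz":-19.5,"wx":0,"wy":0,"wz":0,"gripper":85},{"tx":0,"ty":0,"tz":0,"wx":-7,"wy":0,"wz":0,"gripper":85},{"tx":0,"ty":0,"tz":0,"wx":-7,"wy":0,"wz":0,"gripper":85},{"tx":0,"ty":0,"tz":0,"wx":-7,"wy":0,"wz":0,"gripper":85},{"tx":0,"ty":0,"tz":0,"wx":-7,"wy":0,"wz":0,"gripper":85},{"tx":0,"ty":0,"tz":0,"wx":-7,"wy":0,"wz":0,"gripper":85},{"tx":0,"ty":0,"tz":0,"wx":-7,"wy":0,"wz":0,"gripper":85},{"tx":0,"ty":0,"tz":0,"wx":-7,"wy":0,"wz":0,"gripper":85},{"tx":0,"ty":0,"tz":0,"wx":-7,"wy":0,"wz":0,"gripper":85},{"tx":0,"ty":0,"tz":0,"wx":-7,"wy":0,"wz":0,"gripper":85},{"tx":0,"ty":0,"tz":0,"wx":-7,"wy":0,"wz":0,"gripper":85},{"tx":0,"ty":0,"tz":0,"wx":-7,"wy":0,"wz":0,"gripper":85},{"tx":0,"ty":0,"tz":0,"wx":-7,"wy":0,"wz":0,"gripper":85}]'
```

```text
clock: 3.48
eef_pos: [436.3, 308.5, 223.8]
tool_rot: [[-0.001, 0.98, 0.198], [-0.0, 0.198, -0.98], [-1.0, -0.001, 0.0]]
ft_force: [0.0, -0.3, -0.4]
opening: 0.995
```

```bash
python3 -m inch '[{"tx":8,"ty":0,"tz":0,"wx":-7,"wy":0,"wz":0,"gripper":85},{"tx":8,"ty":0,"tz":0,"wx":-7,"wy":0,"wz":0,"gripper":85},{"tx":8,"ty":0,"tz":0,"wx":-7,"wy":0,"wz":0,"gripper":85},{"tx":8,"ty":0,"tz":0,"wx":-7,"wy":0,"wz":0,"gripper":85},{"tx":8,"ty":0,"tz":0,"wx":-7,"wy":0,"wz":0,"gripper":85},{"tx":8,"ty":0,"tz":0,"wx":-7,"wy":0,"wz":0,"gripper":85},{"tx":0,"ty":0,"tz":0,"wx":-4.4,"wy":0,"wz":0,"gripper":85},{"tx":0,"ty":0,"tz":0,"wx":0,"wy":0,"wz":0,"gripper":85},{"tx":0,"ty":0,"tz":0,"wx":0,"wy":0,"wz":0,"gripper":85}]'
python3 - <<'E'
from h import *
import pickle
s=env.get_state(); f=grab_frame('wrist'); save(f,'w1.png'); pickle.dump((s,f),open('w1.pkl','wb'))
print(s['eef_pos'],s['q'],np.arctan2(s['tool_rot'][1,1],s['tool_rot'][0,1]))
E
```

```text
clock: 4.23
eef_pos: [436.5, 308.6, 175.9]
tool_rot: [[-0.0, 0.54, 0.842], [-0.0, 0.842, -0.54], [-1.0, -0.0, -0.0]]
ft_force: [-0.3, 0.9, 0.4]
opening: 0.997
[436.45431242 308.59605614 175.91640555] [ 5.33961247e-01  1.53804116e-01  1.86335207e+00  2.06826185e-05
  1.12491401e+00 -4.66826431e-01] 1.0007788022732802
```

View pics/w1.png

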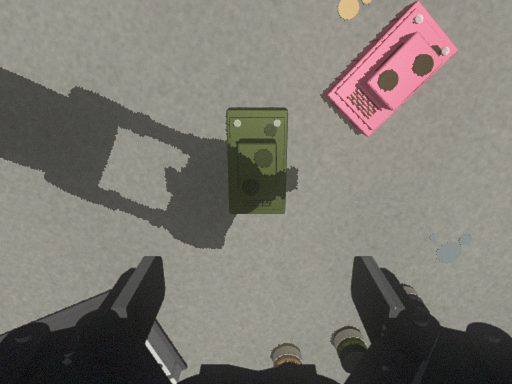

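The wrist view shows the olive hull at (257,160), upright and squared up with the jaws, and the pink one clear of it at (392,68). I'll overlay the estimated hull outline as a check.

```bash
cat >> h.py <<'E'
def wproj(f,s,X):
    M=np.array(f['mount']); T=(np.atleast_2d(X)-s['eef_pos'])@s['tool_rot']
    C=(T-M[:3,3])@M[:3,:3]; F=192/np.tan(np.radians(f['fov_y']/2)); return C[:,:2]/C[:,2:]*F+[f['cx'],f['cy']]
def boxes(L):  # list of (hx,hy,z)
    return [[(sx*hx,sy*hy,z) for sx,sy in((1,1),(1,-1),(-1,-1),(-1,1))] for hx,hy,z in L]
E
python3 - <<'E'
from h import *
import pickle
s,f=pickle.load(open('w1.pkl','rb'))
k=5;x0,y0=200,90
im=cv2.cvtColor(f['image'],cv2.COLOR_RGB2BGR)[y0:y0+140,x0:x0+120];im=cv2.resize(im,None,fx=k,fy=k,interpolation=cv2.INTER_CUBIC)
for b in boxes([(30,55,0),(30,55,26),(18,28,56)]):
    q=(wproj(f,s,place([436.8,308.8,1.003],b))+.5-[x0,y0])*k
    cv2.polylines(im,[q.astype(int)],True,(0,0,255),1)
cv2.imwrite('pics/w1o.png',im[:600])
E
```

```text
(no output)
```

View pics/w1o.png

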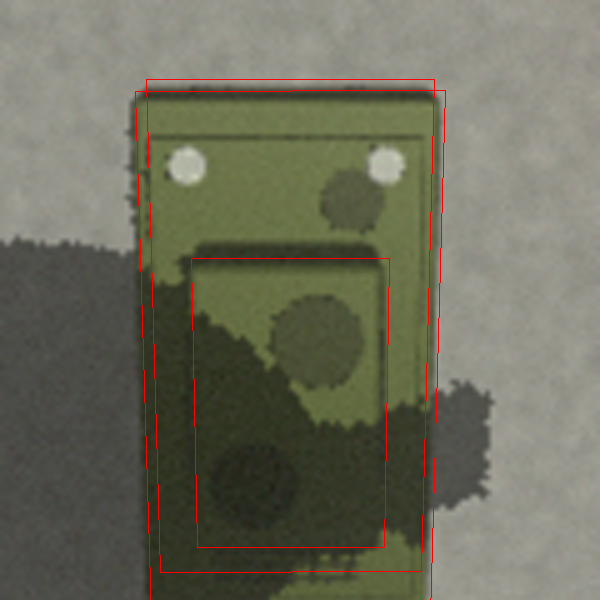

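The overlay agrees to about 1 mm in position and also in yaw. I'm descending to TCP z of about 32 and gripping.

```bash
python3 -m inch '[{"tx":17,"ty":0,"tz":0,"wx":0,"wy":0,"wz":0,"gripper":85},{"tx":17,"ty":0,"tz":0,"wx":0,"wy":0,"wz":0,"gripper":85},{"tx":17,"ty":0,"tz":0,"wx":0,"wy":0,"wz":0,"gripper":85},{"tx":17,"ty":0,"tz":0,"wx":0,"wy":0,"wz":0,"gripper":85},{"tx":17,"ty":0,"tz":0,"wx":0,"wy":0,"wz":0,"gripper":85},{"tx":17,"ty":0,"tz":0,"wx":0,"wy":0,"wz":0,"gripper":85},{"tx":17,"ty":0,"tz":0,"wx":0,"wy":0,"wz":0,"gripper":85},{"tx":15,"ty":0,"tz":0,"wx":0,"wy":0,"wz":0,"gripper":85},{"tx":10,"ty":0,"tz":0,"wx":0,"wy":0,"wz":0,"gripper":85},{"tx":0,"ty":0,"tz":0,"wx":0,"wy":0,"wz":0,"gripper":60},{"tx":0,"ty":0,"tz":0,"wx":0,"wy":0,"wz":0,"gripper":50},{"tx":0,"ty":0,"tz":0,"wx":0,"wy":0,"wz":0,"gripper":42},{"tx":0,"ty":0,"tz":0,"wx":0,"wy":0,"wz":0,"gripper":38},{"tx":0,"ty":0,"tz":0,"wx":0,"wy":0,"wz":0,"gripper":30},{"tx":0,"ty":0,"tz":0,"wx":0,"wy":0,"wz":0,"gripper":20},{"tx":0,"ty":0,"tz":0,"wx":0,"wy":0,"wz":0,"gripper":20},{"tx":0,"ty":0,"tz":0,"wx":0,"wy":0,"wz":0,"gripper":20}]' 60
```

```text
clock: 5.7
eef_pos: [436.8, 308.8, 32.5]
tool_rot: [[0.001, 0.538, 0.843], [0.0, 0.843, -0.538], [-1.0, 0.001, 0.0]]
ft_force: [-0.4, -0.8, -0.7]
opening: 0.236
```

The opening has reached 20 mm where the superstructure should stop it at 36, so I'm taking a look.

Run:
```python
from h import *
for n in('wrist','scene'):
    f=grab_frame(n); save(f,n+'2.png')
im=cv2.imread('pics/scene2.png')[190:290,270:420]; cv2.imwrite('pics/s2c.png',cv2.resize(im,None,fx=5,fy=5,interpolation=cv2.INTER_CUBIC))
print(env.get_state()['opening'])
```

```text
0.23488435997716806
```

View pics/wrist2.png

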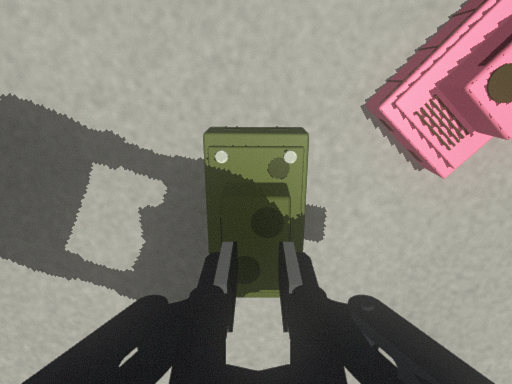

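View pics/s2c.png

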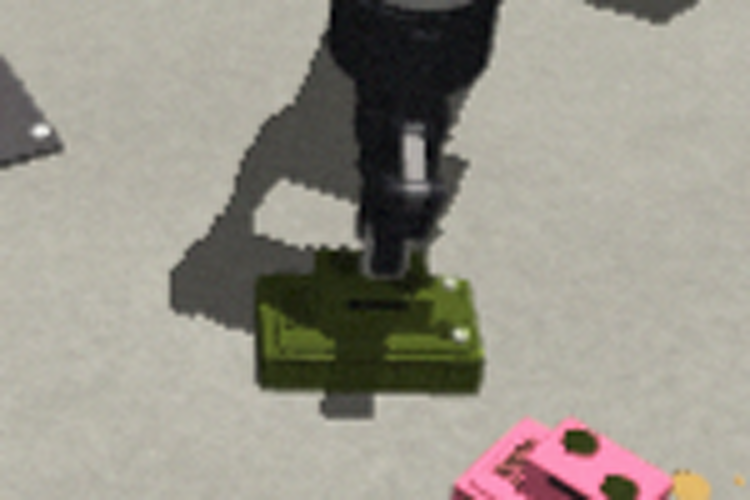

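Run:
```python
from h import *
s=env.get_state(); f=grab_frame('wrist'); 
print(s['eef_pos'],s['tool_rot'].round(4))
im=cv2.cvtColor(f['image'],cv2.COLOR_RGB2BGR)
k=5;x0,y0=180,110
c=cv2.resize(im[y0:y0+120+30,x0:x0+150],None,fx=4,fy=4,interpolation=cv2.INTER_CUBIC)
c=cv2.resize(im[y0:y0+200,x0:x0+160],None,fx=3,fy=3,interpolation=cv2.INTER_CUBIC)
for b,col in zip(boxes([(30,55,0),(30,55,26),(18,28,56)]),[(0,0,255),(0,255,255),(255,0,255)]):
    q=(wproj(f,s,place([436.8,308.8,1.003],b))+.5-[x0,y0])*3
    cv2.polylines(c,[q.astype(int)],True,col,1)
R=s['tool_rot']
for xb in(0,-10,-20):
    for y in (10,-10):
        P=s['eef_pos']+R@[xb,y,0]; q=wproj(f,s,P)[0]; print(xb,y,q); cv2.circle(c,tuple(((q+.5-[x0,y0])*3).astype(int)),4,(255,255,0),1)
cv2.imwrite('pics/w3o.png',c)
e=grab_frame('side');i=cv2.cvtColor(e['image'],cv2.COLOR_RGB2BGR)[110:190,160:260];cv2.imwrite('pics/sd3.png',cv2.resize(i,None,fx=7,fy=7,interpolation=cv2.INTER_CUBIC))
```

```text
[436.62579502 308.72575677  32.28824325] [[ 1.000e-04  5.378e-01  8.431e-01]
 [ 1.000e-04  8.431e-01 -5.378e-01]
 [-1.000e+00  1.000e-04  1.000e-04]]
0 10 [274.2234729  225.36924998]
0 -10 [240.54404669 225.3649624 ]
-10 10 [275.08756148 232.90554503]
-10 -10 [239.71227037 232.90228728]
-20 10 [276.04327539 241.24096604]
-20 -10 [238.79227966 241.23898645]
```

View pics/w3o.png

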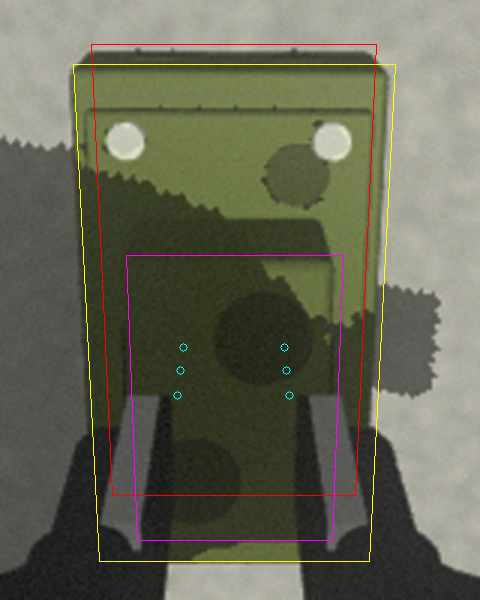

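View pics/sd3.png

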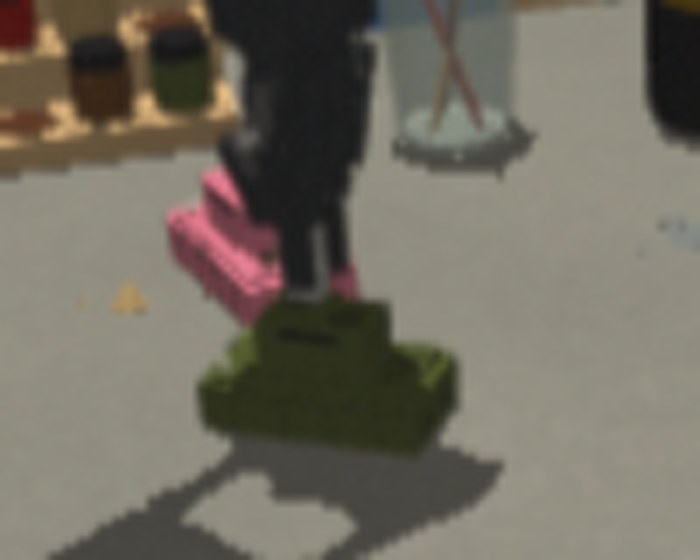

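Run:
```python
from h import *
import pickle
d=pickle.load(open('f0.pkl','rb'))
s=env.get_state();R=s['tool_rot']
from scipy.optimize import least_squares
g=lambda X:np.r_[proj(d['scene'],X)[0]-[346.6,245.2],proj(d['side'],X)[0]-[203.2,152]]
r=least_squares(g,[436,308,40.]);print(r.x,r.fun)
for xb in(0,-10,-20,-30):
  for y in(10,-10):
    P=s['eef_pos']+R@[xb,y,0]; print(xb,y,proj(d['scene'],P).round(1),proj(d['side'],P).round(1))
f=grab_frame('scene'); im=cv2.cvtColor(f['image'],cv2.COLOR_RGB2BGR)[215:275,315:375];cv2.imwrite('pics/s4.png',cv2.resize(im,None,fx=10,fy=10,interpolation=cv2.INTER_CUBIC))
```

```text
[433.96131452 316.59308382  58.74950731] [ 0.49058886 -0.23475564  0.66663729  0.26072082]
0 10 [[343.6 253.9]] [[206.9 159. ]]
0 -10 [[342.8 248.4]] [[204.7 161.7]]
-10 10 [[344. 251.]] [[206.7 156.3]]
-10 -10 [[343.2 245.6]] [[204.4 159. ]]
-20 10 [[344.4 248.1]] [[206.4 153.6]]
-20 -10 [[343.5 242.7]] [[204.1 156.3]]
-30 10 [[344.8 245.2]] [[206.1 150.9]]
-30 -10 [[343.9 239.8]] [[203.9 153.6]]
```

View pics/s4.png

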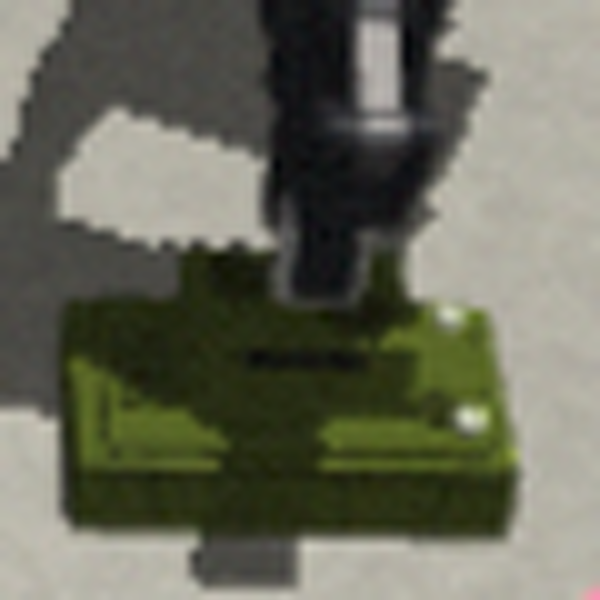

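Scene and side triangulation put the fingertips at z ≈ 58, just above the superstructure's 56 mm top, though the reported TCP is 32. The jaws closed on air and nothing moved. The visible tips sit about 25 mm higher than the stated TCP, so I'll open, go about 20 mm lower and check again.

```bash
python3 -m inch '[{"tx":0,"ty":0,"tz":0,"wx":0,"wy":0,"wz":0,"gripper":65},{"tx":0,"ty":0,"tz":0,"wx":0,"wy":0,"wz":0,"gripper":65},{"tx":0,"ty":0,"tz":0,"wx":0,"wy":0,"wz":0,"gripper":65},{"tx":0,"ty":0,"tz":0,"wx":0,"wy":0,"wz":0,"gripper":65},{"tx":0,"ty":0,"tz":0,"wx":0,"wy":0,"wz":0,"gripper":65},{"tx":0,"ty":0,"tz":0,"wx":0,"wy":0,"wz":0,"gripper":65},{"tx":5,"ty":0,"tz":0,"wx":0,"wy":0,"wz":0,"gripper":65},{"tx":5,"ty":0,"tz":0,"wx":0,"wy":0,"wz":0,"gripper":65},{"tx":5,"ty":0,"tz":0,"wx":0,"wy":0,"wz":0,"gripper":65},{"tx":3,"ty":0,"tz":0,"wx":0,"wy":0,"wz":0,"gripper":65},{"tx":0,"ty":0,"tz":0,"wx":0,"wy":0,"wz":0,"gripper":65},{"tx":0,"ty":0,"tz":0,"wx":0,"wy":0,"wz":0,"gripper":65}]' 60
python3 - <<'E'
from h import *
f=grab_frame('scene'); im=cv2.cvtColor(f['image'],cv2.COLOR_RGB2BGR)[205:275,305:385];a=cv2.resize(im,None,fx=7,fy=7,interpolation=cv2.INTER_CUBIC)
f=grab_frame('wrist');save(f,'w5.png'); cv2.imwrite('pics/s5.png',a)
E
```

```text
clock: 6.95
eef_pos: [436.2, 308.4, 13.6]
tool_rot: [[-0.001, 0.538, 0.843], [-0.001, 0.843, -0.538], [-1.0, -0.001, -0.001]]
ft_force: [-1.0, -0.3, 0.3]
opening: 0.762
```

View pics/s5.png

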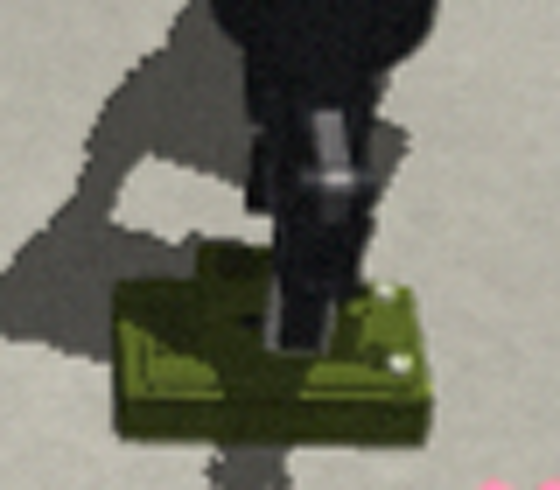

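View pics/w5.png

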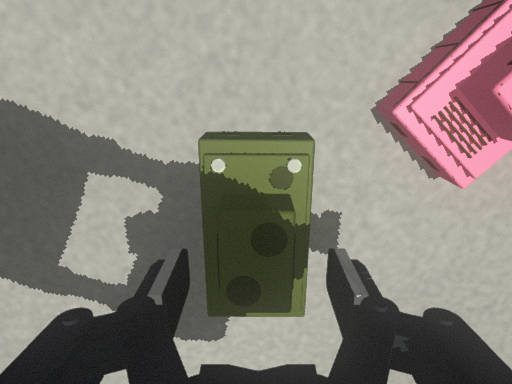

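Run:
```python
from h import *
import pickle
d=pickle.load(open('f0.pkl','rb'))
for y in (32,40):
  for z in(20,30,40,50,60): print(y,z,proj(d['scene'],[436.4+.538*y,308.5+.843*y,z]).round(1))
```

```text
32 20 [[344.2 263.5]]
32 30 [[344.5 260.7]]
32 40 [[344.9 257.8]]
32 50 [[345.4 254.9]]
32 60 [[345.8 252. ]]
40 20 [[344.5 265.8]]
40 30 [[344.9 263. ]]
40 40 [[345.3 260.1]]
40 50 [[345.7 257.2]]
40 60 [[346.1 254.3]]
```

No contact yet. The tips are now at about z ≈ 50 and swing about 5 mm lower on closing. I'm going 9 mm lower and closing.

```bash
python3 -m inch '[{"tx":3,"ty":0,"tz":0,"wx":0,"wy":0,"wz":0,"gripper":65},{"tx":3,"ty":0,"tz":0,"wx":0,"wy":0,"wz":0,"gripper":65},{"tx":3,"ty":0,"tz":0,"wx":0,"wy":0,"wz":0,"gripper":65},{"tx":0,"ty":0,"tz":0,"wx":0,"wy":0,"wz":0,"gripper":55},{"tx":0,"ty":0,"tz":0,"wx":0,"wy":0,"wz":0,"gripper":48},{"tx":0,"ty":0,"tz":0,"wx":0,"wy":0,"wz":0,"gripper":42},{"tx":0,"ty":0,"tz":0,"wx":0,"wy":0,"wz":0,"gripper":38},{"tx":0,"ty":0,"tz":0,"wx":0,"wy":0,"wz":0,"gripper":34},{"tx":0,"ty":0,"tz":0,"wx":0,"wy":0,"wz":0,"gripper":30},{"tx":0,"ty":0,"tz":0,"wx":0,"wy":0,"wz":0,"gripper":20},{"tx":0,"ty":0,"tz":0,"wx":0,"wy":0,"wz":0,"gripper":20},{"tx":0,"ty":0,"tz":0,"wx":0,"wy":0,"wz":0,"gripper":20}]' 60
python3 - <<'E'
from h import *
f=grab_frame('scene'); im=cv2.cvtColor(f['image'],cv2.COLOR_RGB2BGR)[205:275,305:385];a=cv2.resize(im,None,fx=7,fy=7,interpolation=cv2.INTER_CUBIC)
f=grab_frame('wrist');save(f,'w6.png'); cv2.imwrite('pics/s6.png',a)
E
```

```text
clock: 8.05
eef_pos: [436.8, 308.7, 5.6]
tool_rot: [[0.0, 0.538, 0.843], [0.0, 0.843, -0.538], [-1.0, 0.0, 0.0]]
ft_force: [-0.6, -1.4, 4.8]
opening: 0.402
```

View pics/s6.png

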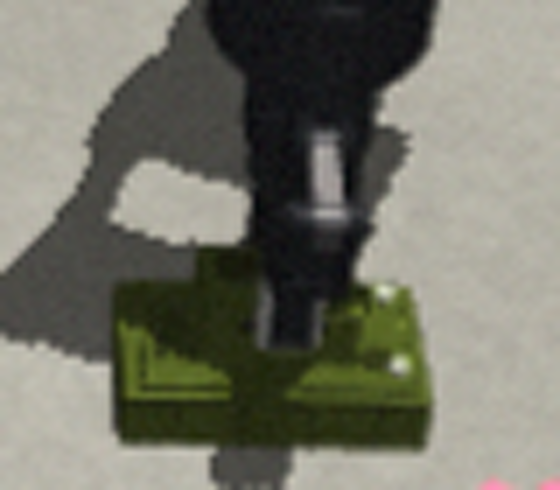

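View pics/w6.png

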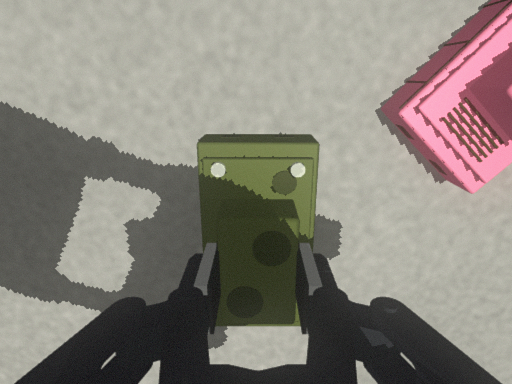

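The jaws stopped at 0.40 (about 34 mm), so the superstructure is gripped and the hull has not moved. Now lifting 96 mm.

```bash
python3 -m inch '[{"tx":-4,"ty":0,"tz":0,"wx":0,"wy":0,"wz":0,"gripper":20},{"tx":-8,"ty":0,"tz":0,"wx":0,"wy":0,"wz":0,"gripper":20},{"tx":-14,"ty":0,"tz":0,"wx":0,"wy":0,"wz":0,"gripper":20},{"tx":-14,"ty":0,"tz":0,"wx":0,"wy":0,"wz":0,"gripper":20},{"tx":-14,"ty":0,"tz":0,"wx":0,"wy":0,"wz":0,"gripper":20},{"tx":-14,"ty":0,"tz":0,"wx":0,"wy":0,"wz":0,"gripper":20},{"tx":-14,"ty":0,"tz":0,"wx":0,"wy":0,"wz":0,"gripper":20},{"tx":-14,"ty":0,"tz":0,"wx":0,"wy":0,"wz":0,"gripper":20},{"tx":0,"ty":0,"tz":0,"wx":0,"wy":0,"wz":0,"gripper":20},{"tx":0,"ty":0,"tz":0,"wx":0,"wy":0,"wz":0,"gripper":20}]' 60
python3 - <<'E'
from h import *
a=[]
for n in('scene','side'):
    f=grab_frame(n); im=cv2.cvtColor(f['image'],cv2.COLOR_RGB2BGR)
    im=im[190:290,300:400] if n=='scene' else im[80:180,150:250]
    a.append(cv2.resize(im,None,fx=4,fy=4,interpolation=cv2.INTER_CUBIC))
cv2.imwrite('pics/l7.png',np.hstack(a)); s=env.get_state();print(s['ft_force'],s['ft_torque'],s['opening'])
E
```

```text
clock: 8.98
eef_pos: [437.1, 309.1, 101.7]
tool_rot: [[0.002, 0.538, 0.843], [0.001, 0.843, -0.538], [-1.0, 0.002, 0.001]]
ft_force: [-0.5, -0.0, -3.9]
opening: 0.399
[ 0.66688351 -0.73274502 -3.29567365] [-0.00634567 -0.00904717 -0.01922883] 0.4038136170653316
```

View pics/l7.png

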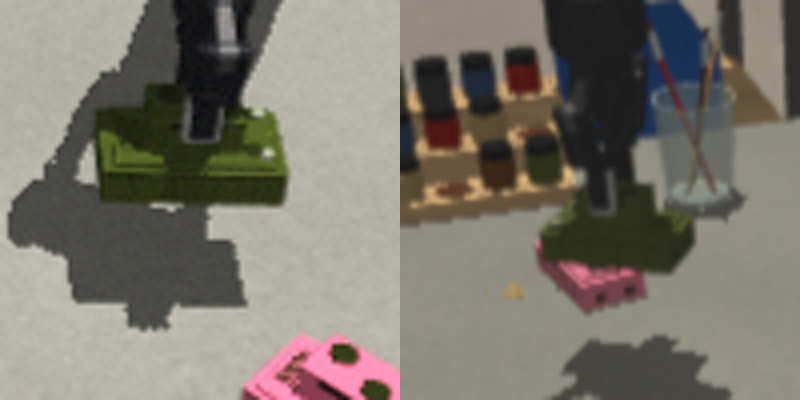

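The hull hangs level and is held. Moving it above the staging spot.

```bash
python3 -m inch '[{"tx":0,"ty":-12,"tz":12,"wx":0,"wy":0,"wz":0,"gripper":20},{"tx":0,"ty":-24.3,"tz":24,"wx":0,"wy":0,"wz":0,"gripper":20},{"tx":0,"ty":-24.3,"tz":24,"wx":0,"wy":0,"wz":0,"gripper":20},{"tx":0,"ty":-24.3,"tz":24,"wx":0,"wy":0,"wz":0,"gripper":20},{"tx":0,"ty":-24.3,"tz":24,"wx":0,"wy":0,"wz":0,"gripper":20},{"tx":0,"ty":-24.3,"tz":24,"wx":0,"wy":0,"wz":0,"gripper":20},{"tx":0,"ty":-24.3,"tz":24,"wx":0,"wy":0,"wz":0,"gripper":20},{"tx":0,"ty":-24.3,"tz":24,"wx":0,"wy":0,"wz":0,"gripper":20},{"tx":0,"ty":-24.3,"tz":24,"wx":0,"wy":0,"wz":0,"gripper":20},{"tx":0,"ty":-24.3,"tz":24,"wx":0,"wy":0,"wz":0,"gripper":20},{"tx":0,"ty":-24.3,"tz":24,"wx":0,"wy":0,"wz":0,"gripper":20},{"tx":0,"ty":-24.3,"tz":24,"wx":0,"wy":0,"wz":0,"gripper":20},{"tx":0,"ty":-24.3,"tz":24,"wx":0,"wy":0,"wz":0,"gripper":20},{"tx":0,"ty":-24,"tz":24,"wx":0,"wy":0,"wz":0,"gripper":20},{"tx":0,"ty":0,"tz":0,"wx":6,"wy":0,"wz":0,"gripper":20},{"tx":0,"ty":0,"tz":0,"wx":6,"wy":0,"wz":0,"gripper":20},{"tx":0,"ty":0,"tz":0,"wx":6,"wy":0,"wz":0,"gripper":20},{"tx":0,"ty":0,"tz":0,"wx":6,"wy":0,"wz":0,"gripper":20},{"tx":0,"ty":0,"tz":0,"wx":6,"wy":0,"wz":0,"gripper":20},{"tx":0,"ty":0,"tz":0,"wx":6,"wy":0,"wz":0,"gripper":20}]' 60
python3 -m inch '[{"tx":0,"ty":0,"tz":0,"wx":6,"wy":0,"wz":0,"gripper":20},{"tx":0,"ty":0,"tz":0,"wx":6,"wy":0,"wz":0,"gripper":20},{"tx":0,"ty":0,"tz":0,"wx":6,"wy":0,"wz":0,"gripper":20},{"tx":0,"ty":0,"tz":0,"wx":6,"wy":0,"wz":0,"gripper":20},{"tx":0,"ty":0,"tz":0,"wx":6,"wy":0,"wz":0,"gripper":20},{"tx":0,"ty":0,"tz":0,"wx":0,"wy":0,"wz":0,"gripper":20},{"tx":0,"ty":0,"tz":0,"wx":0,"wy":0,"wz":0,"gripper":20},{"tx":0,"ty":0,"tz":0,"wx":0,"wy":0,"wz":0,"gripper":20}]' 90
python3 - <<'E'
from h import *
import pickle
s=env.get_state(); fr={n:grab_frame(n) for n in('scene','side','wrist')}
pickle.dump((s,fr),open('f8.pkl','wb'))
print(s['eef_pos'],np.arctan2(s['tool_rot'][1,1],s['tool_rot'][0,1]),s['ft_force'],s['ft_torque'],s['opening'])
a=[]
for n,(x,y,w,h,k) in {'scene':(190,130,130,110,4),'side':(210,150,110,130,4)}.items():
    im=cv2.cvtColor(fr[n]['image'],cv2.COLOR_RGB2BGR)[y:y+h,x:x+w]; cv2.imwrite(f'pics/{n}8.png',cv2.resize(im,None,fx=k,fy=k,interpolation=cv2.INTER_CUBIC))
save(fr['wrist'],'w8.png')
E
```

```text
clock: 10.75
eef_pos: [532.2, -141.4, 99.3]
tool_rot: [[-0.003, 0.933, 0.361], [0.001, 0.361, -0.933], [-1.0, -0.003, -0.002]]
ft_force: [0.0, -0.2, -3.2]
opening: 0.407
clock: 11.42
eef_pos: [532.9, -141.5, 100.2]
tool_rot: [[-0.002, 0.989, -0.146], [0.001, -0.146, -0.989], [-1.0, -0.002, -0.0]]
ft_force: [-0.3, -0.5, -2.7]
opening: 0.392
[ 532.87154704 -141.47547908  100.23186898] -0.14672788748342747 [-0.32310603 -0.53675911 -2.66481094] [ 0.07846978 -0.01880174  0.00176121] 0.3917449397799386
```

View pics/scene8.png

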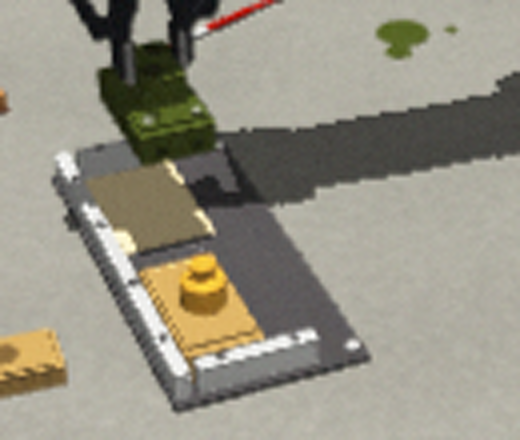

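View pics/side8.png

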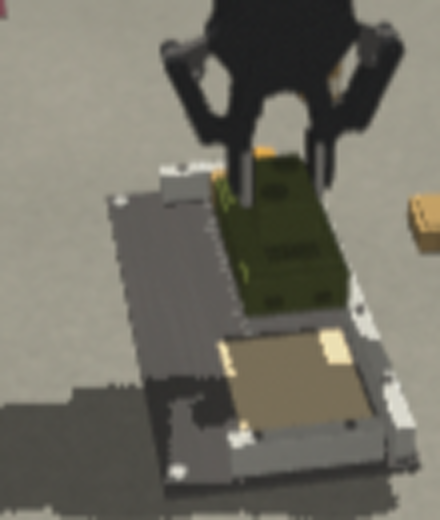

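View pics/w8.png

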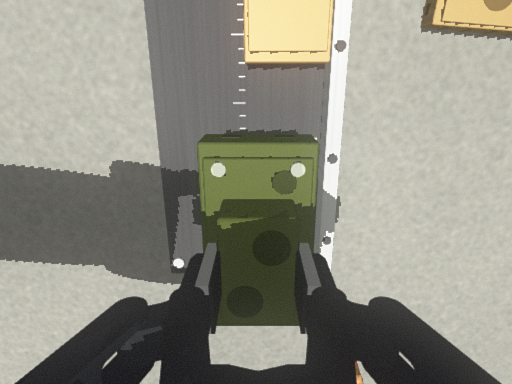

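```bash
cat > ov.py <<'E'
from h import *
import pickle,sys
def jigpts(): return [[(-75,-158,6),(-75,158,6),(75,158,6),(75,-158,6)],[(60,-150,30),(60,150,30)],[(60,-150,6),(60,150,6)],[(-36,-140,30),(54,-140,30)],[(-36,-140,6),(54,-140,6)],[(-36,140,30),(54,140,30)]]
def overlay(s,fr,n,J,H,hz,x0,y0,w,h,k,out):
    f=fr[n]; im=cv2.cvtColor(f['image'],cv2.COLOR_RGB2BGR)[y0:y0+h,x0:x0+w]; im=cv2.resize(im,None,fx=k,fy=k,interpolation=cv2.INTER_CUBIC)
    P=(lambda X:wproj(f,s,X)) if n=='wrist' else (lambda X:proj(f,X))
    dr=lambda L,c,cl:cv2.polylines(im,[((P(L)+.5-[x0,y0])*k).astype(int)],cl,c,1)
    for l in jigpts(): dr(place(J,l),(255,0,255),len(l)>2)
    for b in boxes([(30,55,hz),(30,55,hz+26),(18,28,hz+56)]): dr(place(H,b),(0,0,255),True)
    cv2.imwrite(out,im)
if __name__=='__main__':
    s,fr=pickle.load(open('f8.pkl','rb'))
    J=[533.3,-75.9,-.150];e=s['eef_pos']; H=[e[0],e[1],-.147]
    overlay(s,fr,'wrist',J,H,96,130,0,256,290,2,'pics/o8w.png')
    overlay(s,fr,'scene',J,H,96,190,130,130,110,5,'pics/o8s.png')
    overlay(s,fr,'side',J,H,96,220,170,100,110,5,'pics/o8d.png')
E
python3 ov.py
```

```text
(no output)
```

View pics/o8w.png

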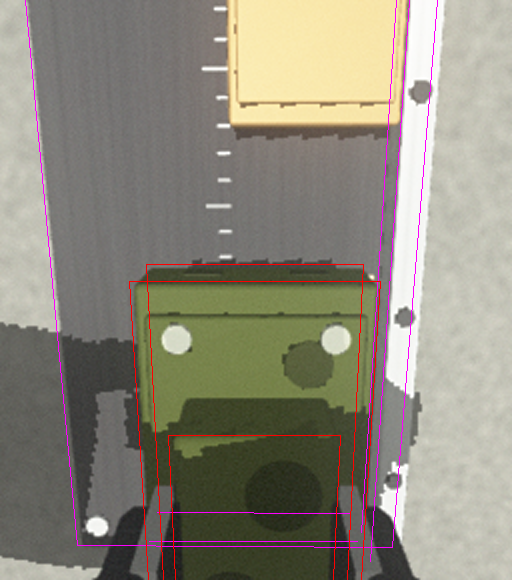

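View pics/o8s.png

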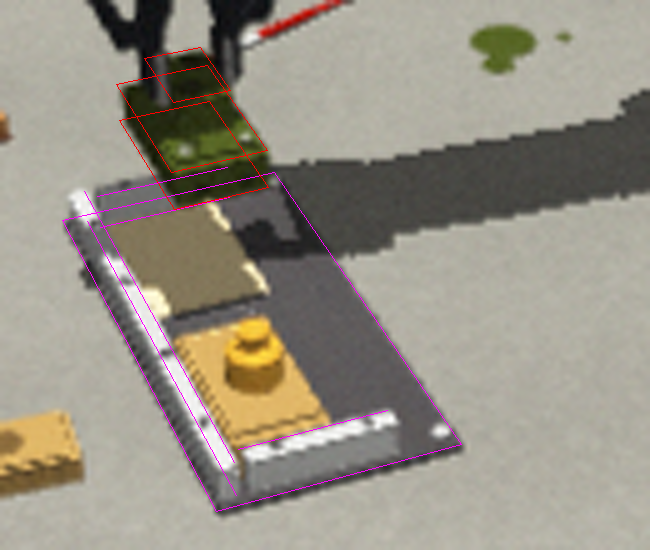

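View pics/o8d.png

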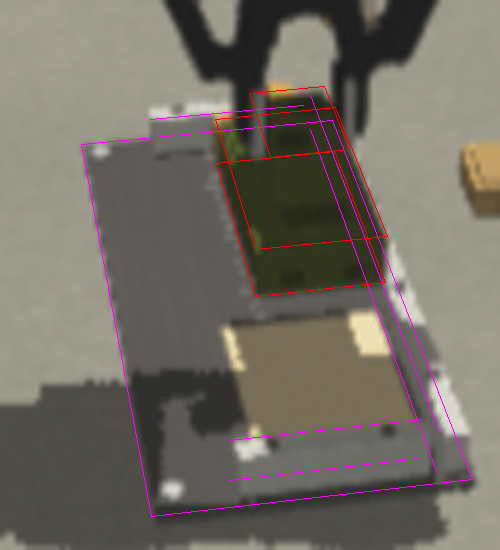

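The overlays agree with the hull and jig models to 2–3 mm, and yaw matches to about 0.2°. Descending toward the plate, 20 mm off both fences.

```bash
python3 -m inch '[{"tx":6,"ty":0,"tz":0,"wx":0.2,"wy":0,"wz":0,"gripper":20},{"tx":12,"ty":0,"tz":0,"wx":0,"wy":0,"wz":0,"gripper":20},{"tx":12,"ty":0,"tz":0,"wx":0,"wy":0,"wz":0,"gripper":20},{"tx":12,"ty":0,"tz":0,"wx":0,"wy":0,"wz":0,"gripper":20},{"tx":12,"ty":0,"tz":0,"wx":0,"wy":0,"wz":0,"gripper":20},{"tx":12,"ty":0,"tz":0,"wx":0,"wy":0,"wz":0,"gripper":20},{"tx":8,"ty":0,"tz":0,"wx":0,"wy":0,"wz":0,"gripper":20},{"tx":4,"ty":0,"tz":0,"wx":0,"wy":0,"wz":0,"gripper":20},{"tx":2,"ty":0,"tz":0,"wx":0,"wy":0,"wz":0,"gripper":20},{"tx":0,"ty":0,"tz":0,"wx":0,"wy":0,"wz":0,"gripper":20},{"tx":0,"ty":0,"tz":0,"wx":0,"wy":0,"wz":0,"gripper":20}]' 90
python3 -m inch '[{"tx":1.5,"ty":0,"tz":0,"wx":0,"wy":0,"wz":0,"gripper":20},{"tx":1.5,"ty":0,"tz":0,"wx":0,"wy":0,"wz":0,"gripper":20},{"tx":1,"ty":0,"tz":0,"wx":0,"wy":0,"wz":0,"gripper":20},{"tx":1,"ty":0,"tz":0,"wx":0,"wy":0,"wz":0,"gripper":20},{"tx":0,"ty":0,"tz":0,"wx":0,"wy":0,"wz":0,"gripper":20},{"tx":0,"ty":0,"tz":0,"wx":0,"wy":0,"wz":0,"gripper":20}]' 90
```

```text
clock: 12.48
eef_pos: [534.2, -141.9, 21.6]
tool_rot: [[0.001, 0.988, -0.152], [-0.0, -0.152, -0.988], [-1.0, 0.001, 0.0]]
ft_force: [1.0, 0.5, -3.6]
opening: 0.393
clock: 12.98
eef_pos: [533.5, -141.7, 16.2]
tool_rot: [[-0.0, 0.988, -0.152], [0.0, -0.152, -0.988], [-1.0, -0.0, -0.0]]
ft_force: [-0.2, 0.2, -3.2]
opening: 0.39
```

```bash
python3 -m inch '[{"tx":1,"ty":0,"tz":0,"wx":0,"wy":0,"wz":0,"gripper":20},{"tx":1,"ty":0,"tz":0,"wx":0,"wy":0,"wz":0,"gripper":20},{"tx":0.5,"ty":0,"tz":0,"wx":0,"wy":0,"wz":0,"gripper":20},{"tx":0,"ty":0,"tz":0,"wx":0,"wy":0,"wz":0,"gripper":20}]' 90
python3 -m inch '[{"tx":0.5,"ty":0,"tz":0,"wx":0,"wy":0,"wz":0,"gripper":20},{"tx":0.5,"ty":0,"tz":0,"wx":0,"wy":0,"wz":0,"gripper":20},{"tx":0.5,"ty":0,"tz":0,"wx":0,"wy":0,"wz":0,"gripper":20},{"tx":0,"ty":0,"tz":0,"wx":0,"wy":0,"wz":0,"gripper":20}]' 90
```

```text
clock: 13.32
eef_pos: [533.4, -141.7, 13.4]
tool_rot: [[-0.0, 0.988, -0.152], [0.0, -0.152, -0.988], [-1.0, -0.0, -0.0]]
ft_force: [-0.2, -0.2, -3.1]
opening: 0.389
clock: 13.65
eef_pos: [533.5, -141.7, 12.1]
tool_rot: [[-0.0, 0.988, -0.152], [0.0, -0.152, -0.988], [-1.0, -0.0, -0.0]]
ft_force: [0.3, 0.2, -4.0]
opening: 0.388
```

```bash
python3 -m inch '[{"tx":0.5,"ty":0,"tz":0,"wx":0,"wy":0,"wz":0,"gripper":20},{"tx":0.5,"ty":0,"tz":0,"wx":0,"wy":0,"wz":0,"gripper":20},{"tx":0,"ty":0,"tz":0,"wx":0,"wy":0,"wz":0,"gripper":20}]' 90
python3 -m inch '[{"tx":0.5,"ty":0,"tz":0,"wx":0,"wy":0,"wz":0,"gripper":20},{"tx":0,"ty":0,"tz":0,"wx":0,"wy":0,"wz":0,"gripper":20}]' 90
python3 -m inch '[{"tx":0.5,"ty":0,"tz":0,"wx":0,"wy":0,"wz":0,"gripper":20},{"tx":0,"ty":0,"tz":0,"wx":0,"wy":0,"wz":0,"gripper":20}]' 90
```

```text
clock: 13.9
eef_pos: [533.6, -141.8, 11.8]
tool_rot: [[-0.0, 0.988, -0.152], [0.0, -0.152, -0.988], [-1.0, -0.0, -0.0]]
ft_force: [-1.8, 0.9, 2.2]
opening: 0.392
clock: 14.07
eef_pos: [533.6, -141.8, 11.8]
tool_rot: [[-0.0, 0.988, -0.152], [0.0, -0.152, -0.988], [-1.0, -0.0, -0.0]]
ft_force: [-3.9, 1.0, 6.6]
opening: 0.393
clock: 14.23
eef_pos: [533.7, -141.8, 11.8]
tool_rot: [[-0.0, 0.988, -0.152], [0.0, -0.152, -0.988], [-1.0, -0.0, -0.0]]
ft_force: [-3.1, 1.8, 8.8]
opening: 0.392
```

Plate contact confirmed, with about 9 N down. Tool y is jig +x and tool z is jig −y, so I'm sliding 15 mm on each, then creeping.

```bash
python3 -m inch '[{"tx":0,"ty":1.5,"tz":1.5,"wx":0,"wy":0,"wz":0,"gripper":20},{"tx":0,"ty":1.5,"tz":1.5,"wx":0,"wy":0,"wz":0,"gripper":20},{"tx":0,"ty":1.5,"tz":1.5,"wx":0,"wy":0,"wz":0,"gripper":20},{"tx":0,"ty":1.5,"tz":1.5,"wx":0,"wy":0,"wz":0,"gripper":20},{"tx":0,"ty":1.5,"tz":1.5,"wx":0,"wy":0,"wz":0,"gripper":20},{"tx":0,"ty":1.5,"tz":1.5,"wx":0,"wy":0,"wz":0,"gripper":20},{"tx":0,"ty":1.5,"tz":1.5,"wx":0,"wy":0,"wz":0,"gripper":20},{"tx":0,"ty":1.5,"tz":1.5,"wx":0,"wy":0,"wz":0,"gripper":20},{"tx":0,"ty":1,"tz":1,"wx":0,"wy":0,"wz":0,"gripper":20},{"tx":0,"ty":1,"tz":1,"wx":0,"wy":0,"wz":0,"gripper":20},{"tx":0,"ty":0,"tz":0,"wx":0,"wy":0,"wz":0,"gripper":20}]' 90
python3 - <<'E'
from h import *
import pickle,ov
s=env.get_state(); fr={n:grab_frame(n) for n in('scene','side','wrist')}
pickle.dump((s,fr),open('f9.pkl','wb'))
R=s['tool_rot'];print(s['eef_pos'],R.T@s['ft_force'],R.T@s['ft_torque'])
J=[533.3,-75.9,-.150];e=s['eef_pos']
for n,(x,y,w,h,k) in {'scene':(190,140,80,80,7),'side':(230,180,90,95,6)}.items():
    im=cv2.cvtColor(fr[n]['image'],cv2.COLOR_RGB2BGR)[y:y+h,x:x+w]; cv2.imwrite(f'pics/{n}9.png',cv2.resize(im,None,fx=k,fy=k,interpolation=cv2.INTER_CUBIC))
save(fr['wrist'],'w9.png')
E
```

```text
clock: 15.15
eef_pos: [546.5, -157.7, 11.8]
tool_rot: [[0.002, 0.988, -0.152], [0.0, -0.152, -0.988], [-1.0, 0.002, -0.0]]
ft_force: [-0.8, 1.6, 7.5]
opening: 0.388
[ 546.46562339 -157.65623143   11.75402855] [-7.49240181 -0.99570532 -1.48700291] [ 0.02734158  0.21325882 -0.53366771]
```

View pics/scene9.png

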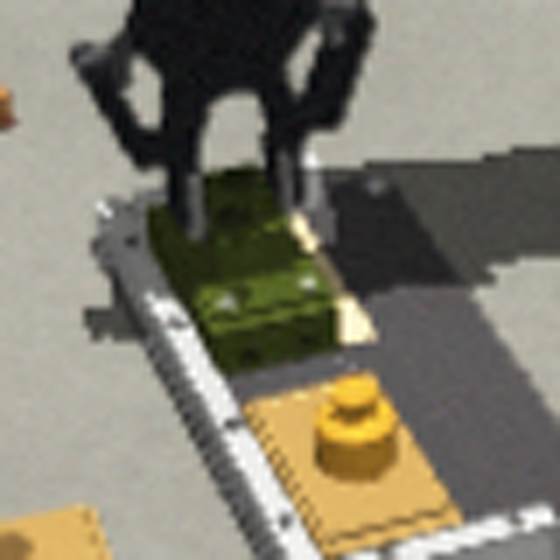

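View pics/side9.png

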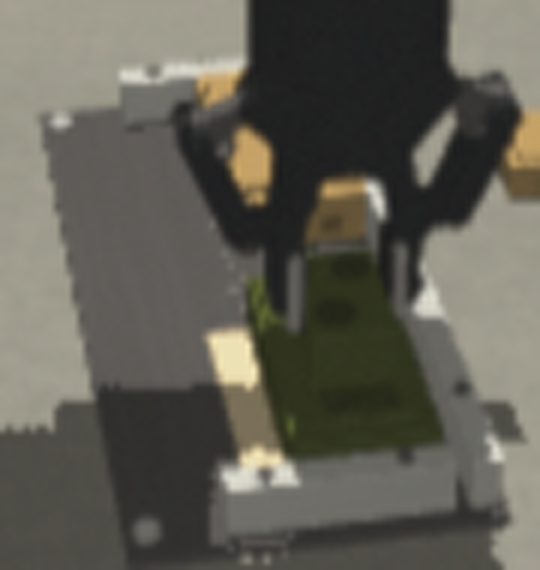

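View pics/w9.png

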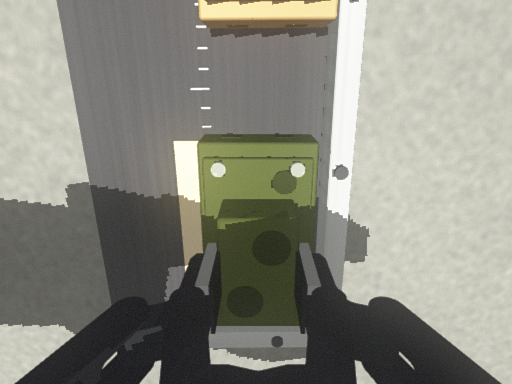

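The hull stands about 5 mm from both fences, aligned with them, and the tub is untouched. Creeping on toward both.

```bash
cat > st.py <<'E'
from h import *
s=env.get_state();R=s['tool_rot'];p=s['eef_pos'];J=np.array([533.3,-75.9]);c,n=np.cos(-.15),np.sin(-.15);d=p[:2]-J
print('t',round(s['clock'],2),'jigxy',(c*d[0]+n*d[1]).round(2),(-n*d[0]+c*d[1]).round(2),'z',p[2].round(2),'yaw',np.arctan2(R[1,1],R[0,1]).round(4),'Ftool',(R.T@s['ft_force']).round(1),'Ttool',(R.T@s['ft_torque']).round(2),s['opening'].round(3))
E
python3 st.py
python3 -m inch '[{"tx":0,"ty":0.6,"tz":0.6,"wx":0,"wy":0,"wz":0,"gripper":20},{"tx":0,"ty":0.6,"tz":0.6,"wx":0,"wy":0,"wz":0,"gripper":20},{"tx":0,"ty":0.6,"tz":0.6,"wx":0,"wy":0,"wz":0,"gripper":20},{"tx":0,"ty":0.6,"tz":0.6,"wx":0,"wy":0,"wz":0,"gripper":20},{"tx":0,"ty":0,"tz":0,"wx":0,"wy":0,"wz":0,"gripper":20}]' 90 >/dev/null; python3 st.py
python3 -m inch '[{"tx":0,"ty":0.5,"tz":0.5,"wx":0,"wy":0,"wz":0,"gripper":20},{"tx":0,"ty":0.5,"tz":0.5,"wx":0,"wy":0,"wz":0,"gripper":20},{"tx":0,"ty":0,"tz":0,"wx":0,"wy":0,"wz":0,"gripper":20}]' 90 >/dev/null; python3 st.py
```

```text
Traceback (most recent call last):
  File "st.py", line 3, in <module>
    print('t',round(s['clock'],2),'jigxy',(c*d[0]+n*d[1]).round(2),(-n*d[0]+c*d[1]).round(2),'z',p[2].round(2),'yaw',np.arctan2(R[1,1],R[0,1]).round(4),'Ftool',(R.T@s['ft_force']).round(1),'Ttool',(R.T@s['ft_torque']).round(2),s['opening'].round(3))
                                                                                                                                                                                                                                   ^^^^^^^^^^^^^^^^^^
AttributeError: 'float' object has no attribute 'round'
Traceback (most recent call last):
  File "st.py", line 3, in <module>
    print('t',round(s['clock'],2),'jigxy',(c*d[0]+n*d[1]).round(2),(-n*d[0]+c*d[1]).round(2),'z',p[2].round(2),'yaw',np.arctan2(R[1,1],R[0,1]).round(4),'Ftool',(R.T@s['ft_force']).round(1),'Ttool',(R.T@s['ft_torque']).round(2),s['opening'].round(3))
                                                                                                                                                                                                                                   ^^^^^^^^^^^^^^^^^^
AttributeError: 'float' object has no attribute 'round'
Traceback (most recent call last):
  File "st.py", line 3, in <module>
    print('t',round(s['clock'],2),'jigxy',(c*d[0]+n*d[1]).round(2),(-n*d[0]+c*d[1]).round(2),'z',p[2].round(2),'yaw',np.arctan2(R[1,1],R[0,1]).round(4),'Ftool',(R.T@s['ft_force']).round(1),'Ttool',(R.T@s['ft_torque']).round(2),s['opening'].round(3))
                                                                                                                                                                                                                                   ^^^^^^^^^^^^^^^^^^
AttributeError: 'float' object has no attribute 'round'
```

```bash
sed -i "s/s\['opening'\].round(3)/round(float(s['opening']),3)/" st.py; python3 st.py
```

```text
t 15.97 jigxy 28.49 -82.1 z 11.77 yaw -0.1528 Ftool [-6.9 -2.2 -2.2] Ttool [ 0.03  0.4  -0.59] 0.393
```

```bash
python3 -m inch '[{"tx":0,"ty":0,"tz":0.5,"wx":0,"wy":0,"wz":0,"gripper":20},{"tx":0,"ty":0,"tz":0.5,"wx":0,"wy":0,"wz":0,"gripper":20},{"tx":0,"ty":0,"tz":0,"wx":0,"wy":0,"wz":0,"gripper":20}]' 90 >/dev/null; python3 st.py
python3 -m inch '[{"tx":0,"ty":0.5,"tz":0,"wx":0,"wy":0,"wz":0,"gripper":20},{"tx":0,"ty":0.5,"tz":0,"wx":0,"wy":0,"wz":0,"gripper":20},{"tx":0,"ty":0,"tz":0,"wx":0,"wy":0,"wz":0,"gripper":20}]' 90 >/dev/null; python3 st.py
```

```text
t 16.22 jigxy 28.84 -82.98 z 11.78 yaw -0.1533 Ftool [-5.9 -1.3 -2.1] Ttool [ 0.08  0.44 -0.45] 0.388
t 16.47 jigxy 29.02 -83.08 z 11.78 yaw -0.1527 Ftool [-8.1 -2.6 -2. ] Ttool [-0.    0.36 -0.63] 0.395
```

```bash
python3 -m inch '[{"tx":0,"ty":0,"tz":0.5,"wx":0,"wy":0,"wz":0,"gripper":20},{"tx":0,"ty":0,"tz":0.5,"wx":0,"wy":0,"wz":0,"gripper":20},{"tx":0,"ty":0,"tz":0,"wx":0,"wy":0,"wz":0,"gripper":20}]' 90 >/dev/null; python3 st.py
python3 -m inch '[{"tx":0,"ty":0.5,"tz":0,"wx":0,"wy":0,"wz":0,"gripper":20},{"tx":0,"ty":0.5,"tz":0,"wx":0,"wy":0,"wz":0,"gripper":20},{"tx":0,"ty":0,"tz":0,"wx":0,"wy":0,"wz":0,"gripper":20}]' 90 >/dev/null; python3 st.py
python3 -m inch '[{"tx":0,"ty":0,"tz":0.5,"wx":0,"wy":0,"wz":0,"gripper":20},{"tx":0,"ty":0,"tz":0.5,"wx":0,"wy":0,"wz":0,"gripper":20},{"tx":0,"ty":0,"tz":0,"wx":0,"wy":0,"wz":0,"gripper":20}]' 90 >/dev/null; python3 st.py
```

```text
t 16.72 jigxy 29.61 -84.01 z 11.78 yaw -0.1531 Ftool [-6.4 -1.5 -2.1] Ttool [ 0.05  0.39 -0.45] 0.394
t 16.97 jigxy 29.96 -84.17 z 11.75 yaw -0.1526 Ftool [-8.3 -2.7 -2.2] Ttool [ 0.02  0.31 -0.74] 0.39
t 17.22 jigxy 30.31 -84.54 z 11.79 yaw -0.1531 Ftool [-7.2 -2.1 -3.2] Ttool [-0.    0.57 -0.56] 0.386
```

```bash
python3 -m inch '[{"tx":0,"ty":0.5,"tz":0,"wx":0,"wy":0,"wz":0,"gripper":20},{"tx":0,"ty":0.5,"tz":0,"wx":0,"wy":0,"wz":0,"gripper":20},{"tx":0,"ty":0,"tz":0,"wx":0,"wy":0,"wz":0,"gripper":20}]' 90 >/dev/null; python3 st.py
python3 -m inch '[{"tx":0,"ty":0,"tz":0.5,"wx":0,"wy":0,"wz":0,"gripper":20},{"tx":0,"ty":0,"tz":0.5,"wx":0,"wy":0,"wz":0,"gripper":20},{"tx":0,"ty":0,"tz":0,"wx":0,"wy":0,"wz":0,"gripper":20}]' 90 >/dev/null; python3 st.py
```

```text
t 17.47 jigxy 30.27 -84.52 z 11.77 yaw -0.1529 Ftool [-9.8 -5.2 -3. ] Ttool [ 0.04  0.5  -0.76] 0.387
t 17.72 jigxy 30.24 -84.51 z 11.77 yaw -0.1535 Ftool [-9.5 -4.8 -6.4] Ttool [ 0.02  1.01 -0.74] 0.392
```

Both fences are reached: position has stopped at jig (30.2, −84.5) and forces are rising on both axes. Now pressing gradually with a firmer grip.

```bash
python3 -m inch '[{"tx":0,"ty":0,"tz":0,"wx":0,"wy":0,"wz":0,"gripper":20},{"tx":0,"ty":0.5,"tz":0.5,"wx":0,"wy":0,"wz":0,"gripper":20},{"tx":0,"ty":0.5,"tz":0.5,"wx":0,"wy":0,"wz":0,"gripper":20},{"tx":0,"ty":0,"tz":0,"wx":0,"wy":0,"wz":0,"gripper":20}]' 110 >/dev/null; python3 st.py
python3 -m inch '[{"tx":0,"ty":0.5,"tz":0.5,"wx":0,"wy":0,"wz":0,"gripper":20},{"tx":0,"ty":0.5,"tz":0.5,"wx":0,"wy":0,"wz":0,"gripper":20},{"tx":0,"ty":0,"tz":0,"wx":0,"wy":0,"wz":0,"gripper":20}]' 110 >/dev/null; python3 st.py
```

```text
t 18.05 jigxy 30.34 -84.44 z 11.86 yaw -0.154 Ftool [-12.6  -7.3  -8.2] Ttool [ 0.02  1.4  -0.97] 0.389
t 18.3 jigxy 30.44 -84.38 z 11.9 yaw -0.1544 Ftool [-15.2  -7.6 -11.7] Ttool [ 0.01  1.76 -1.23] 0.386
```

```bash
python3 -m inch '[{"tx":0,"ty":0.5,"tz":0,"wx":0,"wy":0,"wz":0,"gripper":20},{"tx":0,"ty":0.5,"tz":0,"wx":0,"wy":0,"wz":0,"gripper":20},{"tx":0,"ty":0.5,"tz":0,"wx":0,"wy":0,"wz":0,"gripper":20},{"tx":0,"ty":0,"tz":0,"wx":0,"wy":0,"wz":0,"gripper":20}]' 110 >/dev/null; python3 st.py
python3 - <<'E'
from h import *
import pickle
s=env.get_state(); fr={n:grab_frame(n) for n in('scene','side','wrist')}
pickle.dump((s,fr),open('f10.pkl','wb'))
for n,(x,y,w,h,k) in {'scene':(195,145,70,70,8),'side':(250,200,65,75,8),'wrist':(180,100,180,270,2)}.items():
    im=cv2.cvtColor(fr[n]['image'],cv2.COLOR_RGB2BGR)[y:y+h,x:x+w]; cv2.imwrite(f'pics/{n}10.png',cv2.convertScaleAbs(cv2.resize(im,None,fx=k,fy=k,interpolation=cv2.INTER_CUBIC),alpha=1.5,beta=15))
E
```

```text
t 18.63 jigxy 30.82 -84.42 z 11.96 yaw -0.154 Ftool [-16.4 -10.1 -10.5] Ttool [ 0.    1.73 -1.62] 0.387
```

View pics/scene10.png

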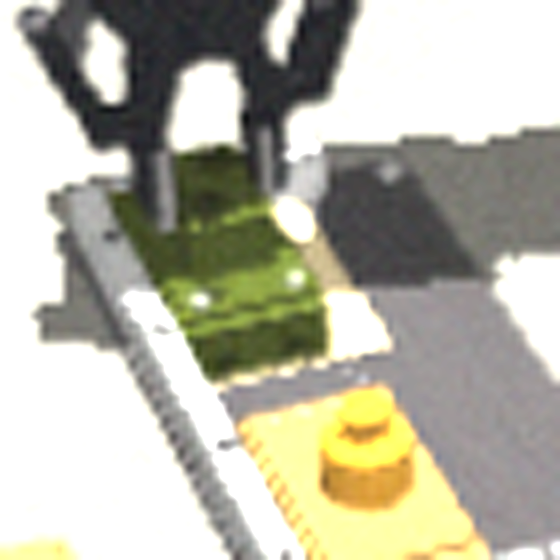

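View pics/side10.png

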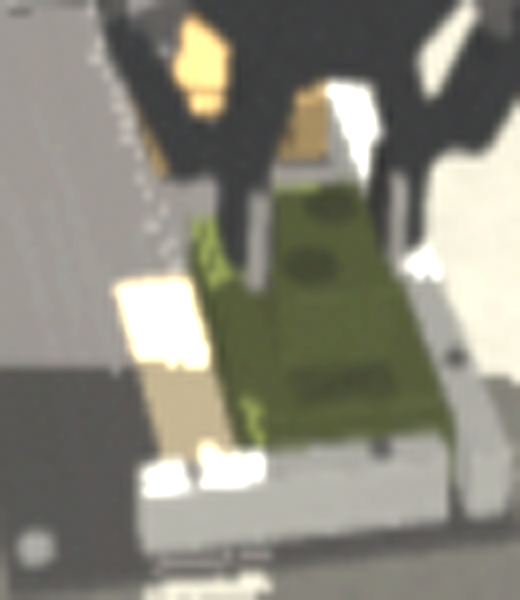

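View pics/wrist10.png

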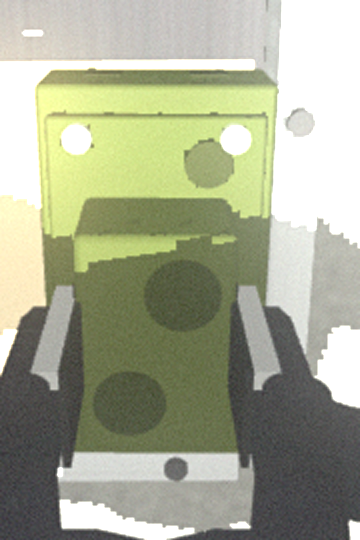

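```bash
python3 - <<'E'
from h import *
import pickle
for n in ('f8','f9','f10'):
    s,_=pickle.load(open(n+'.pkl','rb')); R=s['tool_rot']; print(n,'z of tool y,z axes',R[2,1].round(4),R[2,2].round(4))
E
python3 -m inch '[{"tx":0,"ty":0,"tz":0,"wx":0,"wy":0,"wz":0,"gripper":20},{"tx":0,"ty":0,"tz":0,"wx":0,"wy":0,"wz":0,"gripper":20}]' 110; python3 st.py
```

```text
f8 z of tool y,z axes -0.0017 -0.0003
f9 z of tool y,z axes 0.0016 -0.0005
f10 z of tool y,z axes -0.0076 -0.0065
clock: 18.95
eef_pos: [551.2, -164.0, 12.0]
tool_rot: [[-0.006, 0.988, -0.153], [0.008, -0.153, -0.988], [-1.0, -0.008, -0.007]]
ft_force: [-7.6, 12.2, 17.2]
opening: 0.383
t 18.95 jigxy 30.81 -84.4 z 11.95 yaw -0.154 Ftool [-17.1  -9.5 -11. ] Ttool [ 0.    1.68 -1.59] 0.383
```

The tool has leaned about 0.45° toward each fence under load. I'll counter-tilt so the hull stays flat on the plate.

```bash
sed -i "s/round(float(s\['opening'\]),3))/round(float(s['opening']),3),'tilt',R[2,1].round(4),R[2,2].round(4))/" st.py
python3 -m inch '[{"tx":0,"ty":0,"tz":0,"wx":0,"wy":-0.2,"wz":0.22,"gripper":20},{"tx":0,"ty":0,"tz":0,"wx":0,"wy":-0.2,"wz":0.22,"gripper":20},{"tx":0,"ty":0,"tz":0,"wx":0,"wy":0,"wz":0,"gripper":20},{"tx":0,"ty":0,"tz":0,"wx":0,"wy":0,"wz":0,"gripper":20}]' 110 >/dev/null; python3 st.py
```

```text
t 19.28 jigxy 30.97 -84.72 z 11.82 yaw -0.1538 Ftool [-16.   -8.3 -10.1] Ttool [-0.02  1.69 -1.68] 0.39 tilt 0.0005 0.001
```

```bash
python3 -m inch '[{"tx":0,"ty":0.7,"tz":0.5,"wx":0,"wy":0,"wz":0.1,"gripper":20},{"tx":0,"ty":0.7,"tz":0.5,"wx":0,"wy":-0.1,"wz":0.1,"gripper":20},{"tx":-0.3,"ty":0.7,"tz":0.5,"wx":0,"wy":0,"wz":0.05,"gripper":20},{"tx":0,"ty":0,"tz":0,"wx":0,"wy":0,"wz":0,"gripper":20},{"tx":0,"ty":0,"tz":0,"wx":0,"wy":0,"wz":0,"gripper":20}]' 110 >/dev/null; python3 st.py
```

```text
t 19.7 jigxy 31.01 -84.72 z 11.81 yaw -0.1543 Ftool [-19.3 -11.7 -13.7] Ttool [-0.04  2.32 -2.19] 0.389 tilt 0.0004 0.0002
```

```bash
python3 -m inch '[{"tx":-0.5,"ty":0.5,"tz":0,"wx":0,"wy":0,"wz":0,"gripper":20},{"tx":-0.5,"ty":0.5,"tz":0,"wx":0,"wy":0,"wz":0,"gripper":20},{"tx":0,"ty":0,"tz":0,"wx":0,"wy":0,"wz":0,"gripper":20},{"tx":0,"ty":0,"tz":0,"wx":0,"wy":0,"wz":0,"gripper":20},{"tx":0,"ty":0,"tz":0,"wx":0,"wy":0,"wz":0,"gripper":20}]' 110 >/dev/null; python3 st.py
python3 - <<'E'
from h import *
import pickle
s=env.get_state(); fr={n:grab_frame(n) for n in('scene','side','wrist')}
pickle.dump((s,fr),open('f11.pkl','wb'))
for n,(x,y,w,h,k) in {'scene':(195,145,90,90,6),'side':(235,180,80,95,6),'wrist':(150,100,200,250,2)}.items():
    im=cv2.cvtColor(fr[n]['image'],cv2.COLOR_RGB2BGR)[y:y+h,x:x+w]; cv2.imwrite(f'pics/{n}11.png',cv2.resize(im,None,fx=k,fy=k,interpolation=cv2.INTER_CUBIC))
E
python3 - <<'E'
import cv2,numpy as np
a=cv2.imread('pics/scene11.png')[:500,:];b=cv2.imread('pics/wrist11.png')
c=np.zeros((500,400,3),np.uint8)+0;c[:b.shape[0],:b.shape[1]]=b[:500]
h=np.hstack([a,c]);cv2.imwrite('pics/f11.png',cv2.resize(h,(780,int(500*780/h.shape[1]))))
E
```

```text
t 20.12 jigxy 31.01 -84.72 z 11.87 yaw -0.1541 Ftool [-15.9 -12.7 -13.5] Ttool [-0.    2.15 -2.09] 0.384 tilt -0.0013 0.0002
```

View pics/f11.png

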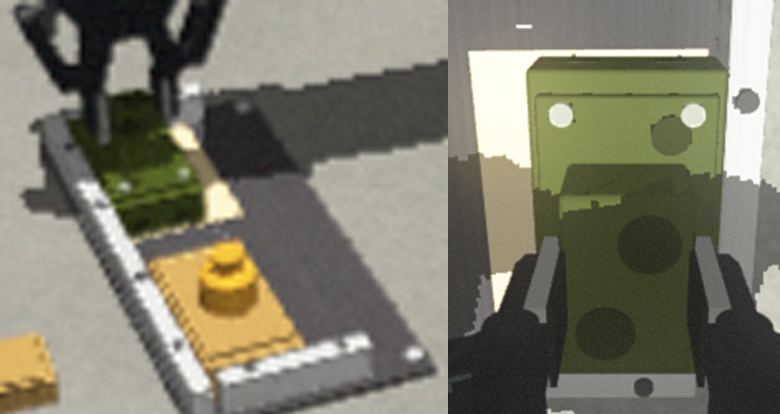

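View pics/side11.png

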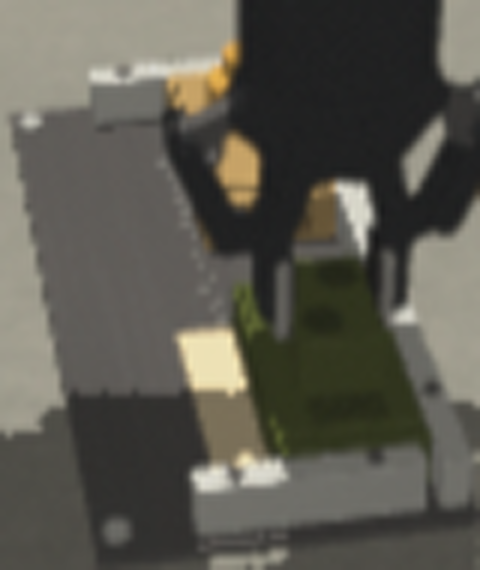

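The hull sits in the right corner with its side on the back fence and its end on the end fence, held by the jaws. The tub and weight are where they were, and the forces are steady. Handing in.

Run:
```python
from plant import env
print(env.hand_in())
```

```text
the job is handed in; nothing more can be done
None
```

I put the olive hull upright in the free right corner of the jig and handed the job in at about 20 s, with the gripper still holding it against both fences. No verdict was reported.

**Last checks:**
- **Push:** about 13 N toward the back fence, 13 N toward the end fence and 16 N down, at a 110 N grip. These are wrist readings and include some friction on the plate.
- **Squareness:** tilt within 0.0013 rad, and no twisting moment against the fences. The pictures show the long side flush with the back fence and the end flush with the right end fence.
- **Neighbours:** the sand-coloured hull and its weight look unmoved in the pictures. I did not check the jars, brush or sanding block, but the arm went nowhere near them at working height.

**What disagreed:**
- **First grip missed:** the jaws closed on air just above the superstructure. In the pictures the fingertips sat about 25 mm higher than the stated TCP. I went lower and the second grip held.
- **Lean under load:** pressing tilted the hull about 0.45° toward each fence. I corrected this before the final press.
- **Final position:** it reads about 1 mm further toward the back fence than first contact. I put this down to arm flex and the tilt correction, but did not confirm it.

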